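# Clear the portioning board, set its length stop to the line and hold it locked

## Robot

A 7-joint arm with a two-finger parallel gripper is mounted at the origin on the work surface. World frame = base frame: x ahead of the robot, y to its left, z up, the work surface at z = 0. Lengths are in mm, angles in degrees, forces in N, time in s.
With the tool pointing down it reaches from about 400 to 875 mm from the base axis. Payload 6.5 kg.
Tool frame: the origin (TCP) lies midway between the tips of the shut fingers; the grasp point (between the pads) lies grip_point_offset behind it (grip_point_offset is the distance from the TCP to the grasp point, in mm); y points along the fingers, x is the direction in which the jaws open and shut, and the axes are right-handed (so a half turn about y gives the same grasp; the last joint's range is limited). The gripper opens to 88 mm and grips with 3 to 60 N. Pads are 18 mm wide; open, the fingers measure 123 mm over their backs; the gripper's body (75 mm by 187 mm) begins 45 mm behind the grasp point.
Start: joints at [-67.449, 30.733, -0.252, 88.115, 0.149, 61.152, -4.079], TCP at [288.444, 582.486, 238.716] pointing down, gripper open.
Joint ranges: [-154.64, 154.64], [-21.42, 123.67], [-72.66, 72.17], [13.99, 137.28], [-74.86, 254.86], [10.95, 109.41], [-158.01, 158.01]. Speed limits (degrees/s): [136.94, 136.94, 180, 180, 180, 180, 180].

## Interface

Orientations are given as a 3x3 rotation matrix whose columns are the frame's x, y, z axes.
In Python, from bench import read_state, read_camera, close_job, grip_point_offset gives the robot as it stands.
- The arm moves only by the tool arm_command, never from a script. Its argument "motion" is a list that holds one entry, the list of rows, each a list of 7 numbers: the shift along the tool's x, y, z in m, then the turn, a rotation vector about the tool's x, y, z in rad, then the opening, from 0 (shut) to 1 (fully open). A call has 1 to 20 rows; each row is the pose to reach, as a shift and turn from the pose commanded when the call began, along the tool's axes at that moment; what a row does not reach only later rows make up. A row lasts 1/12 s, in which the tool goes at most 41.7 mm and 7.16 degrees, less where a joint would pass 70% of its speed; a pose out of reach is approached as far as the arm can. A call with a gripper value outside its range is refused whole. The fingers move at their own pace and stop on an object; "force" is the grip in N (left out, the last holds). Time passes only in rows, so rows that repeat a pose let the fingers close. It gives the time, the measured TCP pose, the force and the opening at its end, in the units of the state.
- read_state(): the state, without advancing time (a new reading comes with each control period).
- read_camera(name): name is "side" or "top"; returns a dict with "color" (480x640x3 uint8, red, green, blue), "fx", "fy", "cx", "cy" (pixels), "xyz" and "orientation" of the camera in the world. Camera axes: x right, y up, looking along -z (the intrinsics and any distortion apply to the point x, -y, -z); pixel columns grow to the right and rows downward; lengths in mm; the calibration is good to about 2 mm. A picture is of the moment at which its call begins. There is no depth.
- close_job(): hands the job in, once; it reports no verdict.
The state is a dict: "time_s": time; "qpos": joint angles; "qd": joint speeds; "tau": joint torques, N m; "tcp_pos": TCP position; "orientation": TCP orientation; "contact_force": force on the tool from outside, world axes, zero at the start; "ft_torque": the same for the moment, N m; "width": finger opening in mm.
Only numpy, scipy, OpenCV 4.12 (cv2) and the standard library are available. Lean on these libraries where they do the work, as an engineer would, in place of code of your own. Each camera call takes 0.05 s, during which the arm holds its last target.

## Task

With the scraper block, scrape the carrot offcuts off the cutting board into the catch tray along its front edge, and set the scraper down on the bench clear of the board and tray. Then slide the board's length stop along its rail until the knife-guide end of its saddle is at the heavy line that crosses the whole rail, and squeeze its cam lever shut towards the thumb lug while holding the stop at that line. Finish still holding the stop by its lug, at the line with the lever shut; keep your fingers off the offcuts and leave the other things on the bench where they are.

Things in the scene. Friction and masses are not known exactly. Their poses are not given: they have to be found in the camera images.
- board: White plastic portioning board, 230 mm (its x) by 420 mm (its y), fixed to the bench, top face 45 mm above it. Origin: under the board's centre, at bench height. x points away from the robot, y along the board to the robot's left, towards the knife guide (yaw within 5 degrees); z up.
- knife_guide (a point): Middle of the top of the knife guide: two steel plates close together with a post at each end, 168 mm long (board x), 18 mm thick (board y), standing 76 mm above the board's top near its left end. This point is at x = -10, y = +174 mm from the board's origin. Fixed.
- rail_middle (a point): Middle of the top of the rail: a fixed steel bar 360 mm long (board y), 24 mm wide, 20 mm high, on the board along its far edge, top 65 mm above the bench; short graduations and one heavy full-width line. The length stop rides on it. This point is at x = +98, y = -30 mm from the board's origin.
- board_top (a point): Centre of the board's top face, 45 mm above the bench (axes as the board).
- tray_center (a point): Centre of the floor of the aluminium catch tray (4 mm above the bench) that is fixed along the board's front edge (robot side). Tray inside: 126 mm in the board's x (from 118 to 244 mm in front of the board's centre) by 376 mm in y; its rim is 22 mm above the bench, 23 mm below the board's top.
- offcut0: Carrot offcut, a loose coin 30 mm across and 12 mm thick, lying flat on the board (anywhere within x -45..+13 mm and y -3..+83 mm of the board's centre) between the knife guide and the length stop. Origin at the centre of its underside. About 12 g.
- offcut1: Carrot offcut, a loose coin 26 mm across and 14 mm thick, lying flat on the board (anywhere within x -45..+13 mm and y -3..+83 mm of the board's centre) between the knife guide and the length stop. Origin at the centre of its underside. About 12 g.
- offcut2: Carrot offcut, a loose coin 28 mm across and 14 mm thick, lying flat on the board (anywhere within x -45..+13 mm and y -3..+83 mm of the board's centre) between the knife guide and the length stop. Origin at the centre of its underside. About 12 g.
- offcut3: Carrot offcut, a loose coin 32 mm across and 11 mm thick, lying flat on the board (anywhere within x -45..+13 mm and y -3..+83 mm of the board's centre) between the knife guide and the length stop. Origin at the centre of its underside. About 12 g.
- scraper_center (a point): Scraper block, grey nylon with steel edges along both long sides of its foot, standing upright on the bench beside the board (to the right or to the left). 150 mm long (its x), 64 mm high; the foot is 38 mm wide (its y) and 18 mm high, the hand grip above it is 130 mm long, 24 mm wide (y) and reaches to the top. This point: centre of the block, 32 mm above its underside. 190 to 310 g.
- scraper: The same scraper block; origin at the centre of its underside.
- length_stop (a joint): Travel of the length stop along the rail, m: 0 at its right end (board -y), growing towards the knife guide, at most 0.22; at the line it reads 0.19. Slides with 1.5 N of friction while the lever is open; does not spring back. Saddle 44 mm wide (x), 60 mm long (y), top 76 mm above the bench.
- stop_end (a point): Middle of the knife-guide end of the stop's saddle, at rail-top height (65 mm above the bench): the edge that is set to the line. The stop's leg is flush with it: a thin upright steel plate reaching 171 mm from here across the board towards the robot, top 87 mm above the bench, underside 2 mm above the board.
- length_mark (a point): Middle of the heavy full-width line on the rail's top, 65 mm above the bench. stop_end coincides with this point when the stop is at the line.
- lug_center (a point): Thumb lug: upright aluminium plate on top of the saddle, 24 mm wide (x), 10 mm thick (y), 52 mm high, from 76 to 128 mm above the bench. This point: its centre, 102 mm above the bench, 39 mm behind stop_end (board -y). Its axes are those of the board.
- cam_lever (a joint): Angle of the cam lever on the saddle, rad: 0 leans 34 degrees out towards the knife guide (open), 0.6 upright beside the lug (shut, against its stop). It stays where it is left. Shutting it takes 3 to 10 N at its tip, more than the stop's sliding friction: an unheld stop slides away instead. As it bites it drags the stop back from the line with up to 8 N; shut, it clamps the stop.
- lever_tip (a point): Centre of the round end bar (10 mm thick, 22 mm wide in x) at the top of the steel cam lever, 48 mm from its pivot. The pivot is 19 mm from the lug's centre towards the knife guide, 80 mm above the bench; its ears and cam rise to 88 mm (keep fingertips above them). Over the lug's back face and the lever's outer face it is 56 mm with the lever open, 29 mm shut.
- salt_tub: White tub with a grey lid, 84 mm across, 85 mm high; bystander on the side of the board where the scraper is not. Origin at its underside.
- knife: Kitchen knife lying on the bench far to the right, 335 mm long; bystander. Origin 40 mm from the middle of its length, underside.
- carrot0: Whole carrot, 170 mm, lying far left; bystander.
- carrot1: Whole carrot, 150 mm, lying far left; bystander.
- peeler: Vegetable peeler, 150 mm, lying just right of the board near its far end; bystander.
- bowl: Steel bowl, 150 mm across, 65 mm high, left of the board near its far end; bystander.
- paper_roll: Roll of kitchen paper standing at the far right, beyond the board, 110 mm across, 220 mm high; bystander.
Mind the look-alikes: they are no part of the job. Several things look just like the scraper: the one meant starts farthest from the robot's base.

How it is judged (in metres and radians):
On the way, in this order (a step that is already met when the one before it is completed fails the run):
1. all four offcuts lie in the catch tray (x of offcut0 in the frame of board between -0.25 and -0.113 m and y of offcut0 in the frame of board between -0.195 and 0.195 m and height (world z) of each of offcut0, offcut1, offcut2, offcut3 below 0.036 m and x of offcut1 in the frame of board between -0.25 and -0.113 m and y of offcut1 in the frame of board between -0.195 and 0.195 m and x of offcut2 in the frame of board between -0.25 and -0.113 m and y of offcut2 in the frame of board between -0.195 and 0.195 m and x of offcut3 in the frame of board between -0.25 and -0.113 m and y of offcut3 in the frame of board between -0.195 and 0.195 m), for 0.2 s.
2. the scraper stands or lies on the bench clear of the board and tray, let go (height (world z) of scraper_center below 0.045 m and (y of scraper_center in the frame of board below -0.22 m or y of scraper_center in the frame of board above 0.22 m or x of scraper_center in the frame of board below -0.27 m or x of scraper_center in the frame of board above 0.14 m) and linear speed of scraper below 0.03 m/s and contact force between the fingers and scraper below 0.2 N), for 0.2 s.
3. the length stop is at the line with the lever still open (distance between stop_end and length_mark below 0.005 m and value of joint cam_lever below 0.25 rad), for 0.2 s.
At the end, for the whole second after the job is handed in: All four offcuts lie in the catch tray below the board's top; the scraper rests let go on the bench clear of the board and tray; the end of the stop's saddle is within 5 mm of the heavy line; the lever is shut (over 0.53 of 0.60 rad); the fingers still press on the stop's lug with more than 2 N (all of step 1 and all of step 2 and distance between stop_end and length_mark below 0.005 m and value of joint cam_lever above 0.53 rad and contact force between the fingers and length_stop_c0 above 2 N and velocity of joint length_stop between -0.01 and 0.01 m/s); the arm keeps its last pose, push and grip.
It fails at once if the lever is more than half shut while the stop is over 10 mm from the line (value of joint cam_lever above 0.35 rad and distance between stop_end and length_mark above 0.01 m).
It fails at once if the fingers push an offcut (contact force between the fingers and offcut0 above 1 N or contact force between the fingers and offcut1 above 1 N or contact force between the fingers and offcut2 above 1 N or contact force between the fingers and offcut3 above 1 N).
It fails at once if a bystander is moved by more than 30 mm (distance of any of salt_tub, knife, carrot0, carrot1, peeler, bowl, paper_roll from where it was at the start of the episode above 0.03 m).
It also fails if it takes over 72 s, if anything falls off the work surface, if the arm or the gripper's body presses on something with over 40 N, if the wrist force passes 120 N, or if a joint passes its speed limit or range.

## Working session

There is one attempt and no reset: what is moved stays moved. The work goes in short steps, Python scripts to look and compute and a tool call to move; the robot and the scene stay as the last step left them, time stands still between calls to the robot, and variables do not carry over. Pictures are saved under pics/ and viewed, and the job is handed in when it is done.

Besides the shell and the picture viewer there is one more tool, called after "Emit:" as name(argument=value, ...) on one line, values as JSON. arm_command: Moves the arm, as the interface text tells. Its arguments: {"type":"object","properties":{"motion":{"type":"array"},"force":{"type":"number"}},"required":["motion"]}

```bash
ls; mkdir -p pics
cat > h.py <<'E'
import numpy as np, cv2
from bench import read_state, read_camera, grip_point_offset
def snap(name,fn=None):
    c=read_camera(name)
    if fn: cv2.imwrite('pics/'+fn,cv2.cvtColor(c['color'],cv2.COLOR_RGB2BGR))
    return c
def ray(c,u,v):
    R=np.array(c['orientation'],float).reshape(3,3)
    d=R@np.array([(u-c['cx'])/c['fx'],-(v-c['cy'])/c['fy'],-1.0])
    return np.array(c['xyz'],float),d
def onz(c,u,v,z):
    o,d=ray(c,u,v); t=(z-o[2])/d[2]; return o+t*d
def proj(c,p):
    R=np.array(c['orientation'],float).reshape(3,3)
    q=R.T@(np.array(p,float)-np.array(c['xyz'],float))
    return np.array([c['cx']+c['fx']*q[0]/-q[2], c['cy']-c['fy']*q[1]/-q[2]])
E
python3 - <<'E'
from h import *
for n in ('top','side'):
    c=snap(n,n+'0.png'); print({k:c[k] for k in c if k!='color'})
print(grip_point_offset if not callable(grip_point_offset) else grip_point_offset()); s=read_state(); print({k:s[k] for k in ('time_s','tcp_pos','orientation','contact_force','width')})
E
```

```text
pics
{'fx': 549.0496128037591, 'fy': 549.0496128037591, 'cx': 310.3399851077017, 'cy': 235.6823141053174, 'xyz': array([  90.0989669 ,   36.45323787, 1832.99120434]), 'orientation': array([[ 0.00264029,  0.97485649, -0.22281798],
       [-0.99998604,  0.00155417, -0.00504969],
       [-0.00457642,  0.22282821,  0.97484699]])}
{'fx': 554.4219756953242, 'fy': 554.4219756953242, 'cx': 317.39706613613635, 'cy': 236.58974261955032, 'xyz': array([  209.32389682, -1062.50112603,  1153.52981249]), 'orientation': array([[ 0.9768975 ,  0.13500055, -0.16566872],
       [-0.21321934,  0.66811251, -0.71285566],
       [ 0.01444944,  0.73171069,  0.68146217]])}
18.700000000000003
{'time_s': 0.1, 'tcp_pos': array([288.22086608, 581.98276108, 237.93141299]), 'orientation': array([[ 4.43674137e-01, -5.75058768e-04, -8.96187999e-01],
       [ 8.96186801e-01, -1.47180664e-03,  4.43674488e-01],
       [-1.57415435e-03, -9.99998752e-01, -1.37642463e-04]]), 'contact_force': array([0.21114841, 1.00934776, 0.52538467]), 'width': 88.29935447581921}
```

View pics/top0.png

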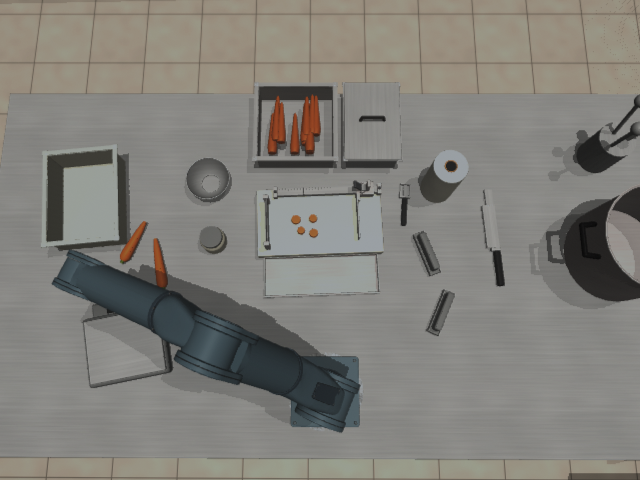

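View pics/side0.png

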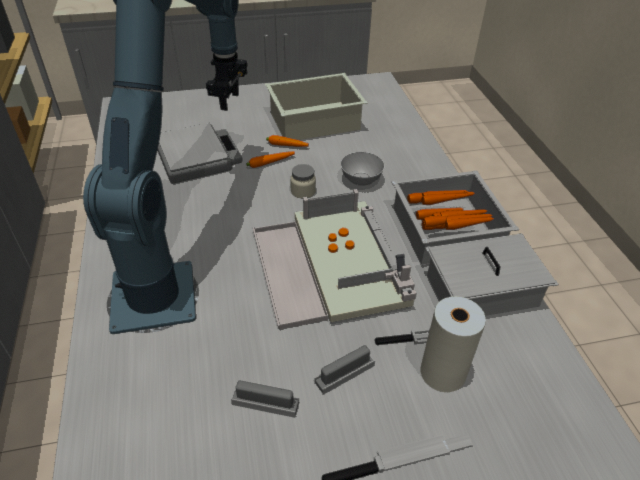

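Run:
```python
from h import *
t=cv2.imread('pics/top0.png'); s=cv2.imread('pics/side0.png')
cv2.imwrite('pics/tc.png',cv2.resize(t[170:345,245:470],None,fx=3.5,fy=3.4,interpolation=cv2.INTER_CUBIC)[:600,:800])
cv2.imwrite('pics/sc.png',cv2.resize(s[180:420,225:425],None,fx=4,fy=2.5,interpolation=cv2.INTER_CUBIC))
c=read_camera('top'); d=read_camera('side')
print(proj(c,[0,0,0]))
for uv in [(426,253),(440,313)]: p=onz(c,*uv,50);print(p, np.hypot(p[0],p[1]), proj(d,p))
hsv=cv2.cvtColor(t,cv2.COLOR_BGR2HSV)
m=cv2.inRange(hsv,(5,120,100),(20,255,255)); m[:205]=0;m[255:]=0;m[:,:270]=0;m[:,360:]=0
n,l,st,ce=cv2.connectedComponentsWithStats(m)
for i in range(1,n): print(st[i][4],ce[i],onz(c,*ce[i],57).round(1))
# board outline
for uv in [(257,191),(377,188),(383,253),(258,257)]: print(uv,onz(c,*uv,45).round(1))
```

```text
[324.20226625 389.93740734]
[ 439.54623806 -336.623546     50.        ] 553.6391488283972 [340.372373   360.15021728]
[ 242.60944724 -372.995587     50.        ] 444.9551121363922 [259.49573978 388.5302517 ]
54 [295.5        218.85185185] [553.7  95.4  57. ]
43 [312.58139535 217.97674419] [556.8  38.3  57. ]
36 [300.58333333 229.75      ] [516.2  78.2  57. ]
49 [313.32653061 232.57142857] [506.6  35.8  57. ]
(257, 191) [654.6 227.8  45. ]
(377, 188) [ 665.7 -180.9   45. ]
(383, 253) [ 440.3 -195.3   45. ]
(258, 257) [426.1 218.9  45. ]
```

View pics/tc.png

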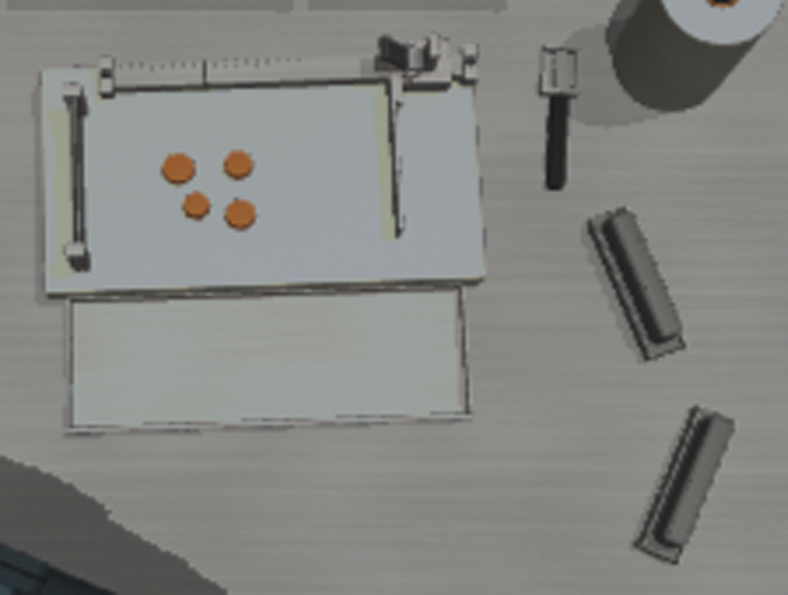

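View pics/sc.png

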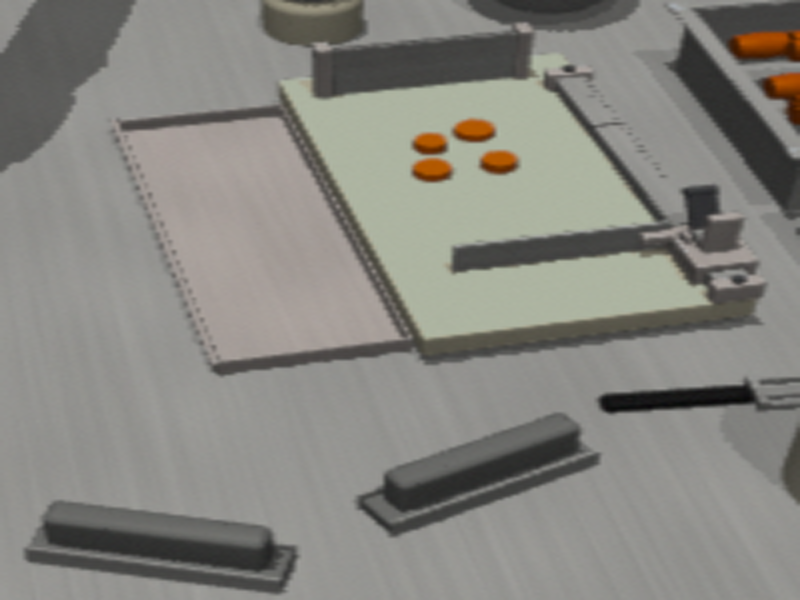

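```bash
cat >> h.py <<'E'
def crop(img,x0,y0,x1,y1,k,fn):
    """zoom with ticks each 10 px"""
    z=cv2.resize(img[y0:y1,x0:x1],None,fx=k,fy=k,interpolation=cv2.INTER_CUBIC)
    for x in range((x0+9)//10*10,x1,10):
        X=int((x-x0+.5)*k); cv2.line(z,(X,0),(X,6),(0,0,255),1); cv2.putText(z,str(x),(X-9,16),0,.33,(0,0,255),1)
    for y in range((y0+9)//10*10,y1,10):
        Y=int((y-y0+.5)*k); cv2.line(z,(0,Y),(6,Y),(0,0,255),1); cv2.putText(z,str(y),(8,Y+4),0,.33,(0,0,255),1)
    cv2.imwrite('pics/'+fn,z)
E
python3 - <<'E'
from h import *
t=cv2.imread('pics/top0.png'); s=cv2.imread('pics/side0.png')
crop(t,250,178,390,262,5,'t1.png')
crop(t,400,220,470,280,8,'t2.png')
crop(s,290,180,420,325,4,'s1.png')
crop(s,305,335,385,395,8,'s2.png')
E
```

```text
(no output)
```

View pics/t1.png

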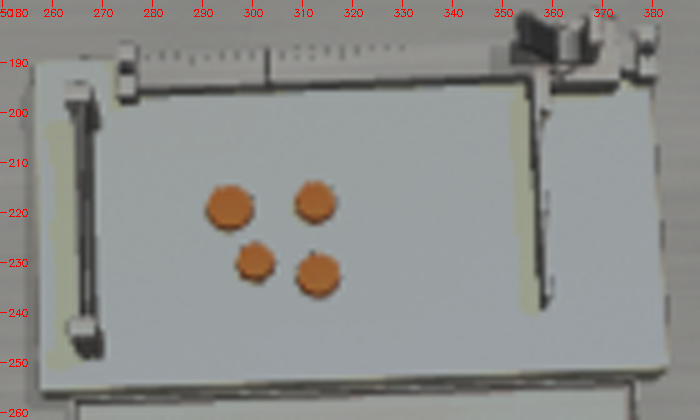

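View pics/t2.png

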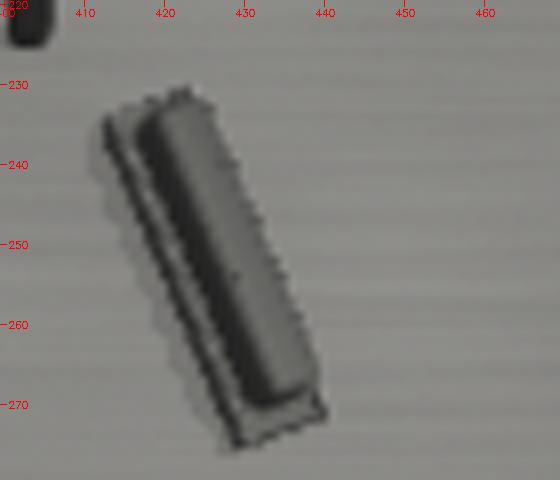

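View pics/s1.png

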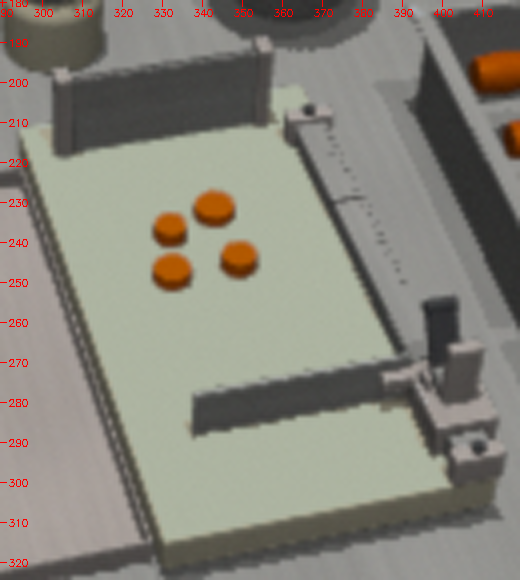

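View pics/s2.png

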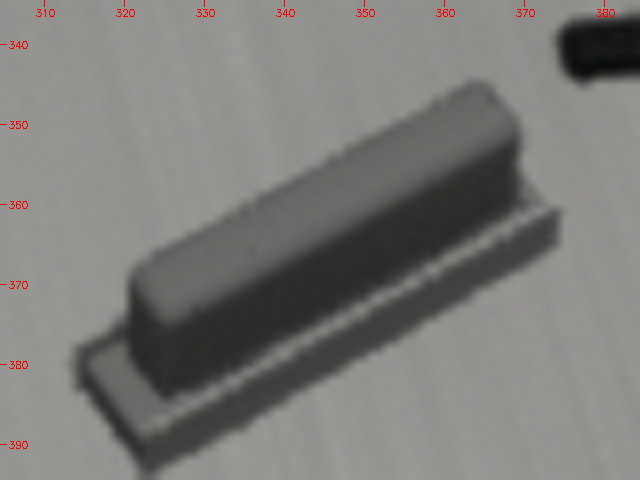

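```bash
cat > m.py <<'E'
from h import *
from scipy.optimize import least_squares
import pickle
c=read_camera('top'); d=read_camera('side')
T=lambda x,y:(250+x/5-.5,178+y/5-.5); S=lambda x,y:(290+x/4-.5,180+y/4-.5)
obs=[(c,T(36,63),(115,210,45)),(c,T(41,386),(-115,210,45)),(c,T(666,370),(-115,-210,45)),
(d,S(21,138),(-115,210,45)),(d,S(161,543),(-115,-210,45)),(d,S(494,482),(115,-210,45))]
W=[]
for cam,uv,b in obs:
    p=onz(cam,*uv,b[2]); W.append(p[:2])
W=np.array(W);B=np.array([o[2][:2] for o in obs],float)
def f(q):
    a=q[2];R=np.array([[np.cos(a),-np.sin(a)],[np.sin(a),np.cos(a)]]);return (B@R.T+q[:2]-W).ravel()
r=least_squares(f,[540,10,.035]); print(r.x, np.degrees(r.x[2])); print(f(r.x).reshape(-1,2).round(1))
q=r.x;a=q[2];R=np.array([[np.cos(a),-np.sin(a)],[np.sin(a),np.cos(a)]])
tob=lambda p:(R.T@(np.array(p[:2])-q[:2])).round(1)
print('line',tob(onz(c,302.9,190.9,65)),tob(onz(d,376.5,229.3,65)))
T2=lambda x,y:(400+x/8-.5,220+y/8-.5); S2=lambda x,y:(305+x/8-.5,335+y/8-.5)
for n,p in [('topT',onz(c,*T2(240,244),64)),('topS',onz(d,*S2(326,202),64))]+[('footT',onz(c,*T2(*u),18)) for u in [(105,125),(240,445),(325,415)]]+[('footS',onz(d,*S2(*u),18)) for u in [(85,362),(150,432),(555,212)]]+[('gripT',onz(c,*T2(*u),64)) for u in [(165,108),(205,100),(272,395),(318,372)]]+[('gripS',onz(d,*S2(*u),64)) for u in [(132,275),(483,82),(170,320),(520,130)]]: print(n,p.round(1))
o=[(295.5,218.85),(312.58,217.98),(300.58,229.75),(313.3,232.6)]
for u in o: print('off',onz(c,*u,58).round(1),tob(onz(c,*u,58)))
for u in [(214,207),(171,228),(172,268),(239,257)]: p=onz(d,*S(*u),58);print('offS',tob(p))
print('guide top', tob(onz(c,*T(80,92),121)),tob(onz(c,*T(84,325),121)))
E
python3 m.py
```

```text
[5.53119646e+02 1.42275670e+01 3.45082570e-02] 1.9771774866375826
[[ 3.  -0.8]
 [-2.9  0. ]
 [ 0.1 -5.2]
 [-1.5 10. ]
 [-1.5 -3.3]
 [ 2.8 -0.8]]
line [97.6 53.5] [99.2 54.9]
topT [ 446.9 -345.6   64. ]
topS [ 448.  -347.1   64. ]
footT [ 507.4 -300.8   18. ]
footT [ 370.7 -351.6   18. ]
footT [ 383.4 -387.7   18. ]
footS [ 374.7 -356.5   18. ]
footS [ 388.3 -383.2   18. ]
footS [ 525.3 -334.5   18. ]
gripT [ 504.1 -317.3   64. ]
gripT [ 507.5 -333.9   64. ]
gripT [ 384.2 -355.8   64. ]
gripT [ 393.7 -374.9   64. ]
gripS [ 387.3 -359.8   64. ]
gripS [ 504.5 -315.5   64. ]
gripS [ 394.6 -376.6   64. ]
gripS [ 510.5 -334.3   64. ]
off [553.4  95.4  58. ] [ 3.1 81.1]
off [556.5  38.3  58. ] [ 4.2 24. ]
off [516.   78.2  58. ] [-34.9  65.2]
off [506.3  35.8  58. ] [-46.   23.2]
offS [ 3.7 76.8]
offS [-33.   62.3]
offS [-43.4  21.8]
offS [ 6.3 21.6]
guide top [ 66.9 175.1] [-88.3 174.7]
```

Two scraper blocks could be taken for the one I want. A is at top px (426,253), about 554 mm from the base. B is at (440,313), about 445 mm. A is the farther one, and the close crop shows it standing upright with its axis at a yaw of about 20°, so I choose A. The board is centred at about (553,14) with a yaw of 2°. The offcuts are at board x -46 to +6 and y 22 to 81.

```bash
cat >> h.py <<'E'
from scipy.spatial.transform import Rotation as Ro
BO=np.array([553.1,14.2]);BY=1.98
def b2w(x,y):
    a=np.radians(BY);return BO+np.array([x*np.cos(a)-y*np.sin(a),x*np.sin(a)+y*np.cos(a)])
def w2b(p):
    a=np.radians(BY);e=np.array(p[:2])-BO;return np.array([e[0]*np.cos(a)+e[1]*np.sin(a),-e[0]*np.sin(a)+e[1]*np.cos(a)])
def Rdown(yaw):
    a=np.radians(yaw);x=np.array([np.cos(a),np.sin(a),0]);y=np.array([0,0,-1.]);return np.stack([x,y,np.cross(x,y)],1)
def rel(P,yaw,s=None,P0=None,yaw0=None):
    """shift(m),rotvec from current (or a given nominal) pose"""
    s=s or read_state()
    p0=np.array(s['tcp_pos']) if P0 is None else np.array(P0,float)
    R0=np.array(s['orientation']).reshape(3,3) if yaw0 is None else Rdown(yaw0)
    sh=R0.T@(np.array(P,float)-p0)/1000; rv=Ro.from_matrix(R0.T@Rdown(yaw)).as_rotvec()
    return np.round(np.r_[sh,rv],4)
E
python3 - <<'E'
from h import *
s=read_state()
print(rel([560,200,260],15,s)); print(rel([447.3,-346.5,150],-70,P0=[560,200,260],yaw0=15)); print(rel([447.3,-346.5,26],-70,P0=[447.3,-346.5,150],yaw0=-70))
E
```

```text
[-2.221e-01 -2.140e-02 -4.131e-01  3.000e-04  8.493e-01 -5.000e-04]
[-0.2503  0.11   -0.4987  0.      1.4835  0.    ]
[0.    0.124 0.    0.    0.    0.   ]
```

Emit:
arm_command(motion=[[[-0.01, -0.001, -0.02, 0, 0.04, 0, 1], [-0.03, -0.003, -0.055, 0, 0.12, 0, 1], [-0.05, -0.005, -0.09, 0, 0.2, 0, 1], [-0.07, -0.007, -0.13, 0, 0.28, 0, 1], [-0.09, -0.009, -0.165, 0, 0.36, 0, 1], [-0.11, -0.011, -0.2, 0, 0.44, 0, 1], [-0.13, -0.013, -0.24, 0, 0.52, 0, 1], [-0.15, -0.015, -0.275, 0, 0.6, 0, 1], [-0.17, -0.017, -0.31, 0, 0.67, 0, 1], [-0.19, -0.019, -0.35, 0, 0.74, 0, 1], [-0.21, -0.02, -0.385, 0, 0.8, 0, 1], [-0.222, -0.021, -0.413, 0, 0.849, 0, 1], [-0.222, -0.021, -0.413, 0, 0.849, 0, 1]]])

```text
time_s: 1.38
tcp_pos: [564.5, 192.0, 260.5]
orientation: [[0.969, 0.004, -0.247], [0.247, -0.004, 0.969], [0.003, -1.0, -0.005]]
contact_force: [-0.1, -0.9, 1.4]
width: 87.9
```

Emit:
arm_command(motion=[[[-0.015, 0.006, -0.03, 0, 0.09, 0, 1], [-0.032, 0.014, -0.064, 0, 0.19, 0, 1], [-0.05, 0.022, -0.1, 0, 0.3, 0, 1], [-0.067, 0.03, -0.134, 0, 0.4, 0, 1], [-0.084, 0.037, -0.168, 0, 0.5, 0, 1], [-0.102, 0.045, -0.203, 0, 0.6, 0, 1], [-0.119, 0.052, -0.237, 0, 0.7, 0, 1], [-0.136, 0.06, -0.271, 0, 0.8, 0, 1], [-0.153, 0.067, -0.305, 0, 0.9, 0, 1], [-0.17, 0.075, -0.339, 0, 1.0, 0, 1], [-0.187, 0.082, -0.373, 0, 1.1, 0, 1], [-0.204, 0.09, -0.407, 0, 1.2, 0, 1], [-0.221, 0.097, -0.441, 0, 1.3, 0, 1], [-0.236, 0.104, -0.47, 0, 1.4, 0, 1], [-0.246, 0.108, -0.49, 0, 1.46, 0, 1], [-0.25, 0.11, -0.4987, 0, 1.4835, 0, 1], [-0.25, 0.11, -0.4987, 0, 1.4835, 0, 1], [-0.25, 0.11, -0.4987, 0, 1.4835, 0, 1]]])

```text
time_s: 2.88
tcp_pos: [448.3, -344.9, 149.6]
orientation: [[0.344, -0.0, 0.939], [-0.939, 0.001, 0.344], [-0.001, -1.0, 0.0]]
contact_force: [0.6, -0.6, -0.1]
width: 88.3
```

Run:
```python
from h import *
s=read_state(); print(s['time_s'],s['tcp_pos'],s['qpos'].round(1),s['width']);
print(rel([447.3,-346.5,26],-70,s))
c=snap('top'); i=cv2.cvtColor(c['color'],cv2.COLOR_RGB2BGR); crop(i,390,220,490,300,7,'t3.png')
c=snap('side'); i=cv2.cvtColor(c['color'],cv2.COLOR_RGB2BGR); crop(i,290,290,400,400,5,'s3.png')
```

```text
2.8833 [ 448.29289293 -344.94618384  149.56908301] [  4.9  34.2  38.4 106.9 -27.8  48.6 -12.4] 88.34249004034672
[ 0.0012  0.1236 -0.0015 -0.0003  0.0026 -0.0011]
```

View pics/s3.png

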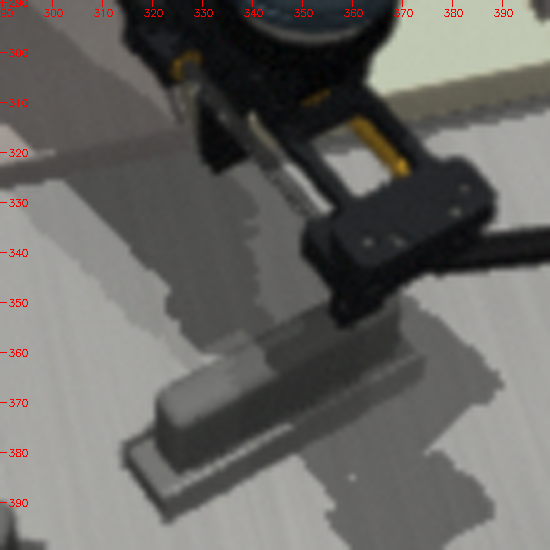

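The side view shows the open jaws straddling the chosen scraper's grip, which runs from about (325,375) to (365,355), with the jaws across it. I'll go down and grip.

Emit:
arm_command(motion=[[[0.0005, 0.025, -0.0005, 0, 0, 0, 1], [0.001, 0.055, -0.001, 0, 0, 0, 1], [0.001, 0.085, -0.001, 0, 0, 0, 1], [0.001, 0.105, -0.001, 0, 0, 0, 1], [0.001, 0.118, -0.001, 0, 0, 0, 1], [0.001, 0.123, -0.001, 0, 0, 0, 1], [0.001, 0.123, -0.001, 0, 0, 0, 1], [0.001, 0.123, -0.001, 0, 0, 0, 0], [0.001, 0.123, -0.001, 0, 0, 0, 0], [0.001, 0.123, -0.001, 0, 0, 0, 0], [0.001, 0.123, -0.001, 0, 0, 0, 0], [0.001, 0.123, -0.001, 0, 0, 0, 0], [0.001, 0.123, -0.001, 0, 0, 0, 0], [0.001, 0.123, -0.001, 0, 0, 0, 0], [0.001, 0.123, -0.001, 0, 0, 0, 0]]], force=45)

```text
time_s: 4.23
tcp_pos: [447.2, -347.5, 26.8]
orientation: [[0.342, 0.0, 0.94], [-0.94, -0.0, 0.342], [0.0, -1.0, 0.0]]
contact_force: [-0.1, 0.3, -0.2]
width: 36.7
```

Emit:
arm_command(motion=[[[0, 0, 0, 0, 0, 0, 0], [0, 0, 0, 0, 0, 0, 0], [0, 0, 0, 0, 0, 0, 0], [0, 0, 0, 0, 0, 0, 0], [0, 0, 0, 0, 0, 0, 0]]])

```text
time_s: 4.65
tcp_pos: [447.0, -347.0, 26.6]
orientation: [[0.342, -0.0, 0.94], [-0.94, 0.001, 0.342], [-0.001, -1.0, -0.0]]
contact_force: [-0.6, 2.1, 2.2]
width: 23.8
```

Run:
```python
from h import *
s=read_state(); print(s['time_s'],s['qpos'].round(1),s['width'])
w=b2w(52,52); print(w)
N=[447.2,-346.8,27]
print(rel([447.2,-346.8,200],-70,P0=N,yaw0=-70))
print(rel([*w,200],1.98,P0=[447.2,-346.8,200],yaw0=-70))
```

```text
4.65 [ 11.4  44.7  29.9 108.8 -36.2  36.3  -5.8] 23.750023115869343
[603.27231996  67.96558667]
[ 0.    -0.173  0.     0.     0.     0.   ]
[-0.3364  0.      0.2885  0.     -1.2563  0.    ]
```

Emit:
arm_command(motion=[[[0, -0.02, 0, 0, 0, 0, 0], [0, -0.05, 0, 0, 0, 0, 0], [0, -0.085, 0, 0, 0, 0, 0], [0, -0.12, 0, 0, 0, 0, 0], [0, -0.15, 0, 0, 0, 0, 0], [0, -0.168, 0, 0, 0, 0, 0], [0, -0.173, 0, 0, 0, 0, 0], [0, -0.173, 0, 0, 0, 0, 0]]])

```text
time_s: 5.32
tcp_pos: [447.7, -347.8, 200.5]
orientation: [[0.342, 0.002, 0.94], [-0.94, -0.001, 0.342], [0.002, -1.0, 0.002]]
contact_force: [-0.2, 0.3, -2.8]
width: 23.3
```

Emit:
arm_command(motion=[[[-0.012, 0, 0.01, 0, -0.05, 0, 0], [-0.034, 0, 0.029, 0, -0.13, 0, 0], [-0.06, 0, 0.051, 0, -0.23, 0, 0], [-0.087, 0, 0.075, 0, -0.33, 0, 0], [-0.114, 0, 0.098, 0, -0.43, 0, 0], [-0.141, 0, 0.121, 0, -0.53, 0, 0], [-0.168, 0, 0.144, 0, -0.63, 0, 0], [-0.195, 0, 0.167, 0, -0.73, 0, 0], [-0.222, 0, 0.19, 0, -0.83, 0, 0], [-0.249, 0, 0.213, 0, -0.93, 0, 0], [-0.276, 0, 0.236, 0, -1.03, 0, 0], [-0.3, 0, 0.257, 0, -1.12, 0, 0], [-0.32, 0, 0.274, 0, -1.19, 0, 0], [-0.332, 0, 0.284, 0, -1.24, 0, 0], [-0.337, 0, 0.2885, 0, -1.256, 0, 0], [-0.337, 0, 0.2885, 0, -1.256, 0, 0], [-0.337, 0, 0.2885, 0, -1.256, 0, 0]]])

```text
time_s: 6.73
tcp_pos: [602.1, 66.2, 199.0]
orientation: [[0.999, -0.002, -0.032], [0.032, -0.001, 0.999], [-0.002, -1.0, -0.001]]
contact_force: [-0.3, -0.7, -2.8]
width: 23.4
```

Run:
```python
from h import *
s=read_state(); print(s['time_s'],s['tcp_pos'].round(1),s['qpos'].round(1),s['width'],s['contact_force'].round(1))
print(w2b(s['tcp_pos']))
print(rel([*b2w(52,52),73],1.98,s))
c=snap('side'); i=cv2.cvtColor(c['color'],cv2.COLOR_RGB2BGR); crop(i,280,100,440,260,4,'s4.png')
```

```text
6.7333 [602.1  66.2 199. ] [-25.7  30.1  20.9  98.1 -12.7  54.2   1.9] 23.385588557912214 [-0.3 -0.7 -2.8]
[50.80066054 50.2357013 ]
[ 0.0014  0.126   0.0019  0.0014 -0.0025 -0.0016]
```

View pics/s4.png

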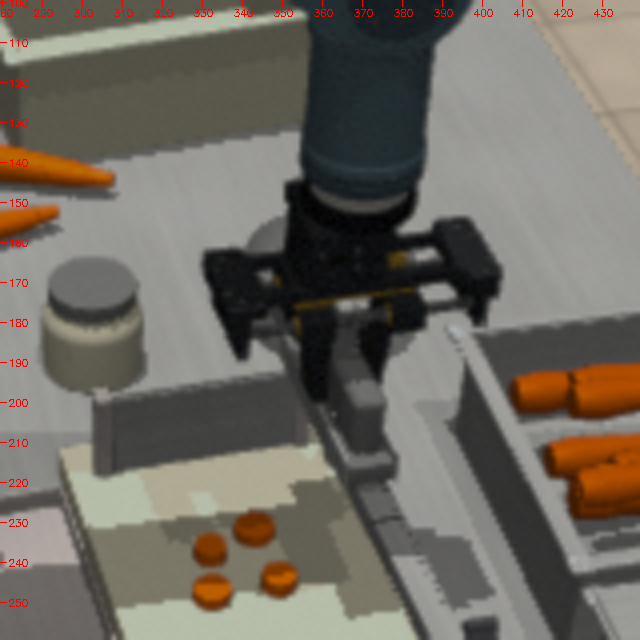

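The side view shows the scraper upright in the jaws at about (368,205), parallel to the rail and behind the four coins. I'll lower it to just above the board.

Emit:
arm_command(motion=[[[0.001, 0.02, 0.001, 0, 0, 0, 0], [0.001, 0.05, 0.002, 0, 0, 0, 0], [0.001, 0.08, 0.002, 0, 0, 0, 0], [0.001, 0.1, 0.002, 0, 0, 0, 0], [0.001, 0.115, 0.002, 0, 0, 0, 0], [0.001, 0.122, 0.002, 0, 0, 0, 0], [0.001, 0.125, 0.002, 0, 0, 0, 0], [0.001, 0.125, 0.002, 0, 0, 0, 0], [0.001, 0.125, 0.002, 0, 0, 0, 0]]])

```text
time_s: 7.53
tcp_pos: [604.6, 69.3, 75.8]
orientation: [[0.999, 0.002, -0.033], [0.033, -0.0, 0.999], [0.002, -1.0, -0.0]]
contact_force: [0.3, -0.1, -2.4]
width: 23.5
```

Run:
```python
from h import *
s=read_state(); print(s['time_s'],s['tcp_pos'].round(1),s['width'],s['contact_force'].round(1))
print(w2b(s['tcp_pos']))
c=snap('side'); i=cv2.cvtColor(c['color'],cv2.COLOR_RGB2BGR); crop(i,280,150,440,290,5,'s5.png')
```

```text
7.5333 [604.6  69.3  75.8] 23.544117774485745 [ 0.3 -0.1 -2.4]
[53.38349026 53.3369157 ]
```

View pics/s5.png

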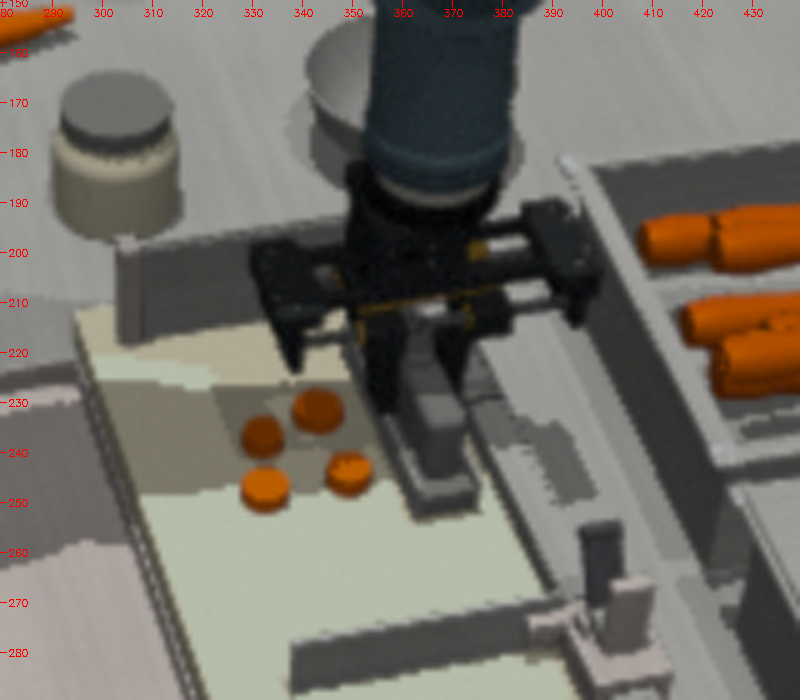

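Emit:
arm_command(motion=[[[-0.005, 0.002, 0, 0, 0, 0, 0], [-0.015, 0.002, 0, 0, 0, 0, 0], [-0.027, 0.002, 0, 0, 0, 0, 0], [-0.039, 0.002, 0, 0, 0, 0, 0], [-0.051, 0.002, 0, 0, 0, 0, 0], [-0.063, 0.002, 0, 0, 0, 0, 0], [-0.075, 0.002, 0, 0, 0, 0, 0], [-0.087, 0.002, 0, 0, 0, 0, 0], [-0.097, 0.002, 0, 0, 0, 0, 0], [-0.106, 0.002, 0, 0, 0, 0, 0], [-0.115, 0.002, 0, 0, 0, 0, 0], [-0.124, 0.002, 0, 0, 0, 0, 0], [-0.133, 0.002, 0, 0, 0, 0, 0], [-0.142, 0.002, 0, 0, 0, 0, 0], [-0.15, 0.002, 0, 0, 0, 0, 0], [-0.157, 0.002, 0, 0, 0, 0, 0], [-0.163, 0.002, 0, 0, 0, 0, 0], [-0.168, 0.002, 0, 0, 0, 0, 0], [-0.17, 0.002, 0, 0, 0, 0, 0], [-0.17, 0.002, 0, 0, 0, 0, 0]]])

```text
time_s: 9.25
tcp_pos: [433.5, 64.1, 72.7]
orientation: [[0.999, -0.0, -0.035], [0.035, -0.0, 0.999], [-0.0, -1.0, -0.0]]
contact_force: [1.0, 0.8, -2.0]
width: 23.5
```

Run:
```python
from h import *
s=read_state(); print(s['time_s'],s['tcp_pos'].round(1),s['width'],s['contact_force'].round(1))
print(w2b(s['tcp_pos']))
c=snap('side'); i=cv2.cvtColor(c['color'],cv2.COLOR_RGB2BGR); crop(i,240,170,400,330,4,'s6.png')
c=snap('top'); i=cv2.cvtColor(c['color'],cv2.COLOR_RGB2BGR); crop(i,250,180,400,310,5,'t6.png')
```

```text
9.25 [433.5  64.1  72.7] 23.468450690243664 [ 1.   0.8 -2. ]
[-117.79561409   53.98300186]
```

View pics/s6.png

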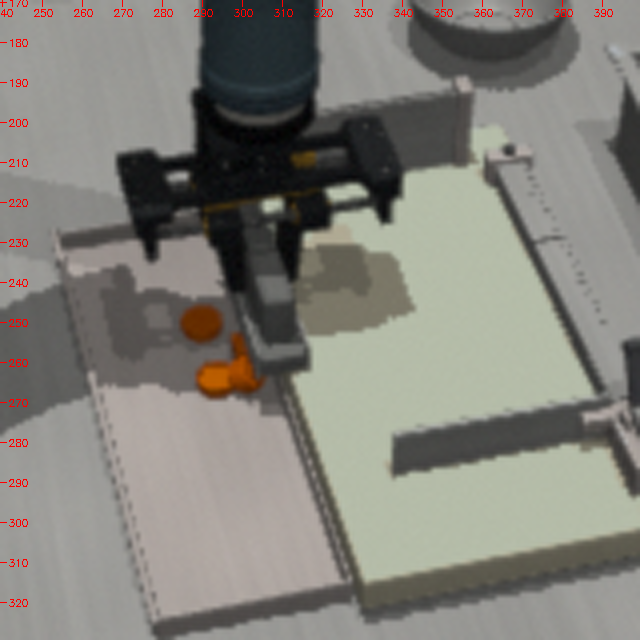

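View pics/t6.png

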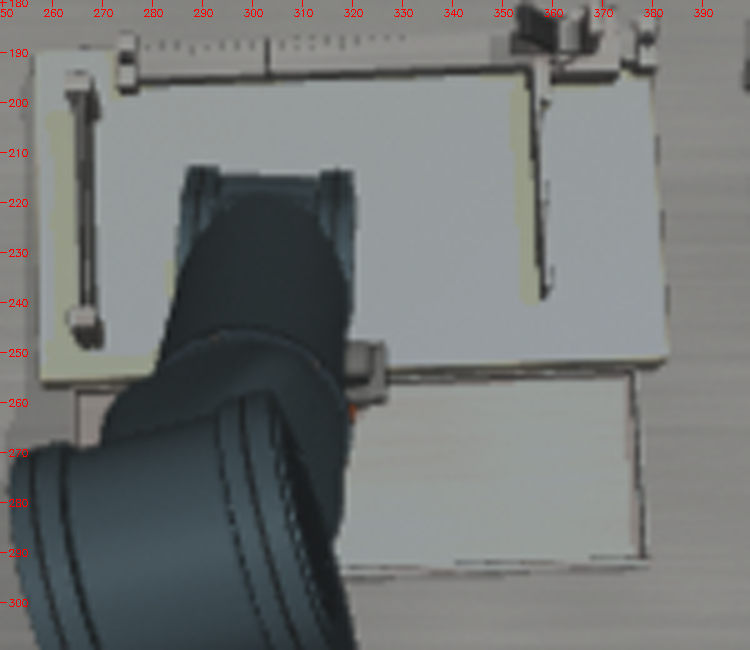

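Emit:
arm_command(motion=[[[0.0, -0.015, 0, 0, 0, 0, 0], [0.0, -0.04, 0, 0, 0, 0, 0], [0.0, -0.075, 0, 0, 0, 0, 0], [0.0, -0.105, 0, 0, 0, 0, 0], [0.0, -0.123, 0, 0, 0, 0, 0], [0.0, -0.128, 0, 0, 0, 0, 0], [0.0, -0.128, 0, 0, 0, 0, 0]]])

```text
time_s: 9.93
tcp_pos: [435.0, 64.5, 201.7]
orientation: [[0.999, 0.003, -0.035], [0.035, 0.001, 0.999], [0.003, -1.0, 0.001]]
contact_force: [0.7, 0.3, -2.8]
width: 23.4
```

Run:
```python
from h import *
s=read_state(); print(s['time_s'],s['tcp_pos'].round(1),s['width'],s['contact_force'].round(1))
c=snap('side'); i=cv2.cvtColor(c['color'],cv2.COLOR_RGB2BGR); crop(i,240,200,360,330,5,'s7.png')
c['color']=None
hsv=cv2.cvtColor(i,cv2.COLOR_BGR2HSV)
m=cv2.inRange(hsv,(3,140,80),(20,255,255)); m[:215]=0;m[330:]=0;m[:,:250]=0;m[:,390:]=0
n,l,st,ce=cv2.connectedComponentsWithStats(m)
for k in range(1,n): print(st[k],ce[k].round(1),w2b(onz(c,*ce[k],12)).round(1),w2b(onz(c,*ce[k],30)).round(1))
```

```text
9.9333 [435.   64.5 201.7] 23.381599816714292 [ 0.7  0.3 -2.8]
[285 247  11   9  71] [289.9 250.6] [-155.7   79.7] [-159.3   61.7]
[289 253  17  16 162] [297.8 262.2] [-143.7   28. ] [-147.5   10.8]
```

View pics/s7.png

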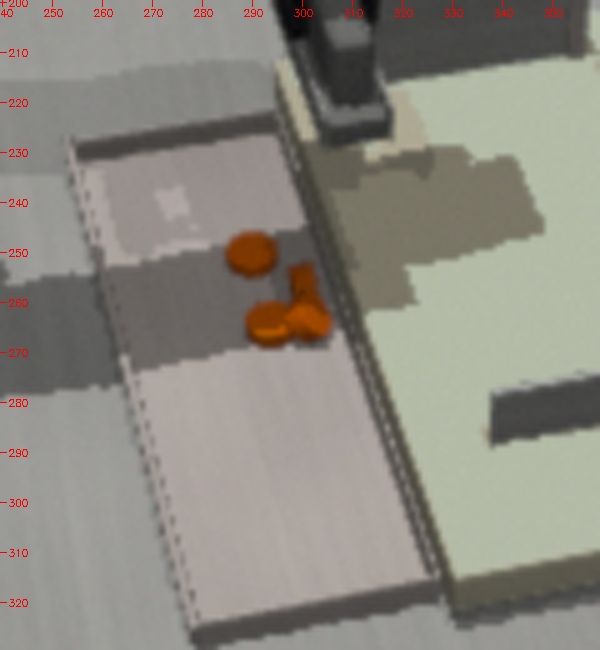

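Run:
```python
from h import *
s=read_state()
print(rel([447.2,-346.8,200],-70,s)); print(np.linalg.norm(rel([447.2,-346.8,200],-70,s)[:3]))
```

```text
[-1.1000e-03  3.0000e-04 -4.1130e-01 -5.0000e-04  1.2565e+00  2.0000e-04]
0.4113015803519359
```

Emit:
arm_command(motion=[[[0, 0, -0.012, 0, 0.05, 0, 0], [0, 0, -0.037, 0, 0.13, 0, 0], [0, 0, -0.068, 0, 0.23, 0, 0], [0, 0, -0.1, 0, 0.33, 0, 0], [0, 0, -0.133, 0, 0.43, 0, 0], [0, 0, -0.166, 0, 0.53, 0, 0], [0, 0, -0.199, 0, 0.63, 0, 0], [0, 0, -0.232, 0, 0.73, 0, 0], [0, 0, -0.265, 0, 0.83, 0, 0], [0, 0, -0.298, 0, 0.93, 0, 0], [0, 0, -0.331, 0, 1.03, 0, 0], [0, 0, -0.362, 0, 1.12, 0, 0], [0, 0, -0.388, 0, 1.19, 0, 0], [0, 0, -0.404, 0, 1.24, 0, 0], [-0.001, 0, -0.411, 0, 1.256, 0, 0], [-0.001, 0, -0.411, 0, 1.256, 0, 0]]])

```text
time_s: 11.32
tcp_pos: [445.1, -348.6, 199.3]
orientation: [[0.338, -0.003, 0.941], [-0.941, -0.001, 0.338], [-0.0, -1.0, -0.003]]
contact_force: [-0.7, -0.3, -3.4]
width: 23.5
```

Emit:
arm_command(motion=[[[0, 0.02, 0, 0, 0, 0, 0], [0, 0.055, 0, 0, 0, 0, 0], [0, 0.095, 0, 0, 0, 0, 0], [0, 0.13, 0, 0, 0, 0, 0], [0, 0.15, 0, 0, 0, 0, 0], [0, 0.162, 0, 0, 0, 0, 0], [0, 0.168, 0, 0, 0, 0, 0], [0, 0.17, 0, 0, 0, 0, 0], [0, 0.17, 0, 0, 0, 0, 0]]])

```text
time_s: 12.07
tcp_pos: [447.6, -346.8, 31.3]
orientation: [[0.343, 0.001, 0.939], [-0.939, -0.0, 0.343], [0.001, -1.0, 0.001]]
contact_force: [-1.1, 0.2, -2.8]
width: 23.6
```

Emit:
arm_command(motion=[[[0, 0.002, 0, 0, 0, 0, 0], [0, 0.004, 0, 0, 0, 0, 0], [0, 0.004, 0, 0, 0, 0, 0], [0, 0.004, 0, 0, 0, 0, 0.15], [0, 0.004, 0, 0, 0, 0, 0.4], [0, 0.004, 0, 0, 0, 0, 0.6], [0, 0.004, 0, 0, 0, 0, 0.8], [0, 0.004, 0, 0, 0, 0, 0.9], [0, 0.004, 0, 0, 0, 0, 0.9], [0, 0.004, 0, 0, 0, 0, 0.9]]])

```text
time_s: 12.9
tcp_pos: [447.2, -346.8, 26.8]
orientation: [[0.342, 0.0, 0.94], [-0.94, -0.0, 0.342], [0.0, -1.0, 0.0]]
contact_force: [0.3, 0.2, -0.3]
width: 61.1
```

Released. I'll go straight up and take a look.

Emit:
arm_command(motion=[[[0, 0, 0, 0, 0, 0, 0.9], [0, -0.015, 0, 0, 0, 0, 0.9], [0, -0.045, 0, 0, 0, 0, 0.9], [0, -0.085, 0, 0, 0, 0, 0.9], [0, -0.125, 0, 0, 0, 0, 0.9], [0, -0.16, 0, 0, 0, 0, 0.9], [0, -0.185, 0, 0, 0, 0, 0.9], [0, -0.193, 0, 0, 0, 0, 0.9], [0, -0.193, 0, 0, 0, 0, 0.9]]])

```text
time_s: 13.65
tcp_pos: [448.1, -347.4, 221.7]
orientation: [[0.342, 0.004, 0.94], [-0.94, -0.002, 0.342], [0.003, -1.0, 0.003]]
contact_force: [-0.1, -0.7, -0.5]
width: 79.3
```

Run:
```python
from h import *
s=read_state(); print(s['time_s'],s['tcp_pos'].round(1),s['width'],s['qpos'].round(1))
c=snap('side','side8.png'); i=cv2.cvtColor(c['color'],cv2.COLOR_RGB2BGR); crop(i,350,190,430,310,5,'s8.png')
c=snap('top'); i=cv2.cvtColor(c['color'],cv2.COLOR_RGB2BGR); crop(i,250,175,390,305,5,'t8.png'); crop(i,330,175,390,215,12,'t8b.png')
```

```text
13.65 [ 448.1 -347.4  221.7] 79.25859412310409 [  0.3  29.4  44.9 104.1 -24.7  56.5 -14.6]
```

View pics/side8.png

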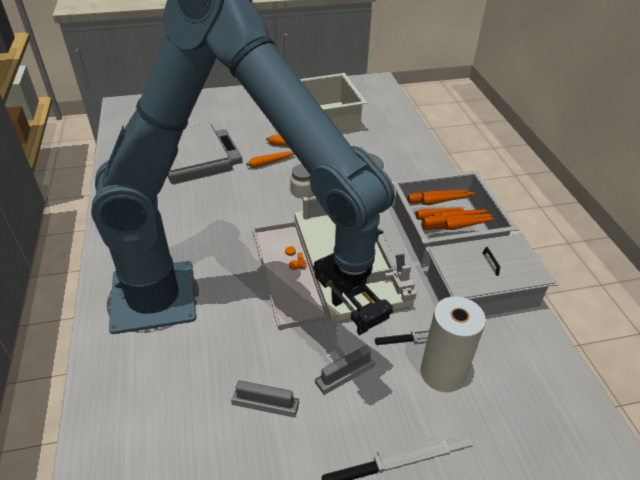

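View pics/s8.png

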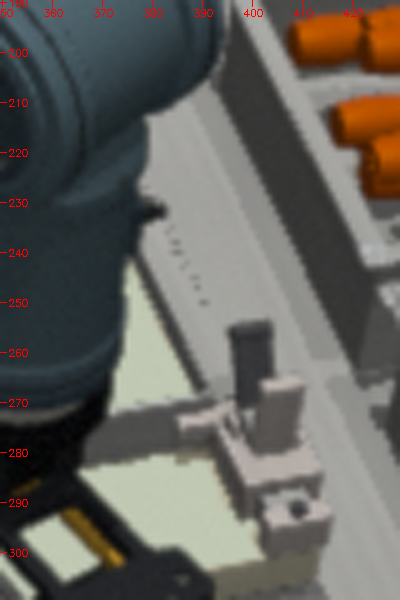

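View pics/t8.png

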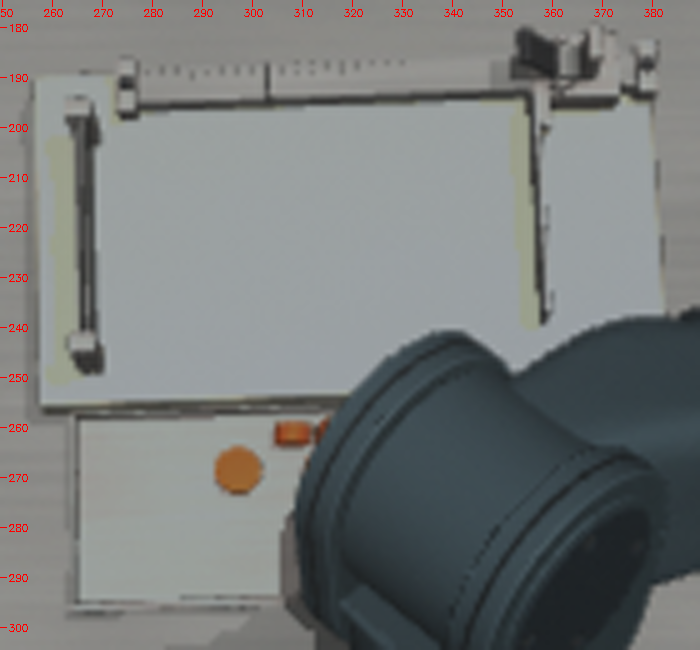

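View pics/t8b.png

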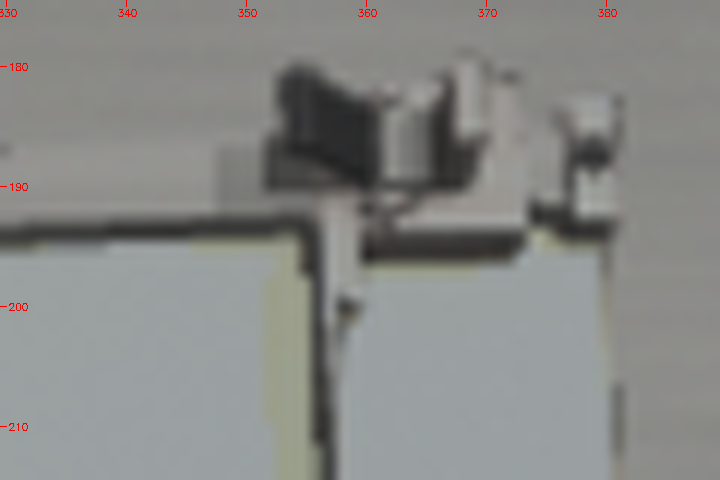

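Run:
```python
from h import *
c=read_camera('top'); d=read_camera('side'); s=read_state()
print('lug', w2b(onz(c,368.8,182.6,128)), w2b(onz(d,405.9,266.5,128)))
# lever tip top; leg top end corner, left face
print('tip', w2b(onz(c,354.7,180.9,123)), w2b(onz(d,350+250/5-.5,190+326/5-.5,123)))
print('leg', w2b(onz(c,330+335/12-.5,175+205/12-.5,87)))
lineT=w2b(onz(c,302.9,190.9,65)); print(lineT, b2w(98,54.3), b2w(98,54.3-39), proj(c,[*b2w(98,54.3),65]),proj(d,[*b2w(98,54.3),65]))
```

```text
lug [  98.74104141 -162.29109792] [  99.21978996 -162.94614134]
tip [ 107.74544412 -117.17164903] [ 100.66412698 -113.8553812 ]
leg [  82.22696883 -127.60018493]
[97.60259301 53.52374323] [649.16538911  71.85354295] [650.51286413  32.87682796] [302.66610487 190.79448114] [376.17133028 229.49711603]
```

Run:
```python
from h import *
c=read_camera('top'); d=read_camera('side'); s=read_state()
print('roll base', w2b(onz(c,452,164,220)), onz(c,452,164,220)); print('bin', w2b(onz(c,295,162,80)), w2b(onz(c,255,162,80)),w2b(onz(c,370,160,80)))
w=b2w(98,-139.5);print(w)
print(rel([*w,222],-88.02,s)); print(rel([*w,130],-88.02,P0=[*w,222],yaw0=-88.02))
```

```text
roll base [ 120.31284227 -412.68481617] [ 687.59953437 -394.08153615  220.        ]
bin [195.78651707  77.12780581] [200.33370295 212.28920111] [ 194.41335274 -176.44417837]
[ 655.86130341 -121.83074844]
[-0.1391 -0.0041  0.2735  0.0022  0.3147 -0.0016]
[0.    0.092 0.    0.    0.    0.   ]
```

Emit:
arm_command(motion=[[[-0.006, 0, 0.012, 0, 0.015, 0, 1], [-0.019, 0, 0.037, 0, 0.045, 0, 1], [-0.035, -0.001, 0.069, 0, 0.08, 0, 1], [-0.052, -0.001, 0.102, 0, 0.12, 0, 1], [-0.069, -0.002, 0.135, 0, 0.16, 0, 1], [-0.086, -0.002, 0.168, 0, 0.2, 0, 1], [-0.103, -0.003, 0.201, 0, 0.24, 0, 1], [-0.119, -0.003, 0.232, 0, 0.27, 0, 1], [-0.131, -0.004, 0.257, 0, 0.3, 0, 1], [-0.138, -0.004, 0.27, 0, 0.314, 0, 1], [-0.139, -0.004, 0.2735, 0, 0.3147, 0, 1], [-0.139, -0.004, 0.2735, 0, 0.3147, 0, 1]]])

```text
time_s: 14.95
tcp_pos: [656.5, -121.8, 222.4]
orientation: [[0.037, -0.002, 0.999], [-0.999, -0.0, 0.037], [0.0, -1.0, -0.002]]
contact_force: [0.1, 0.5, 0.4]
width: 87.9
```

Run:
```python
from h import *
s=read_state(); print(s['time_s'],s['tcp_pos'].round(1),w2b(s['tcp_pos']),s['width'],s['qpos'].round(1))
print(rel([*b2w(98,-139.5),98],-88.02,s))
c=snap('side'); i=cv2.cvtColor(c['color'],cv2.COLOR_RGB2BGR); crop(i,330,200,450,320,5,'s9.png')
```

```text
14.95 [ 656.5 -121.8  222.4] [  98.65797819 -139.50329126] 87.91635501847499 [-22.2  40.9  46.4  87.9 -31.5  65.  -57.2]
[-0.      0.1244 -0.0004  0.0018  0.0022  0.0003]
```

View pics/s9.png

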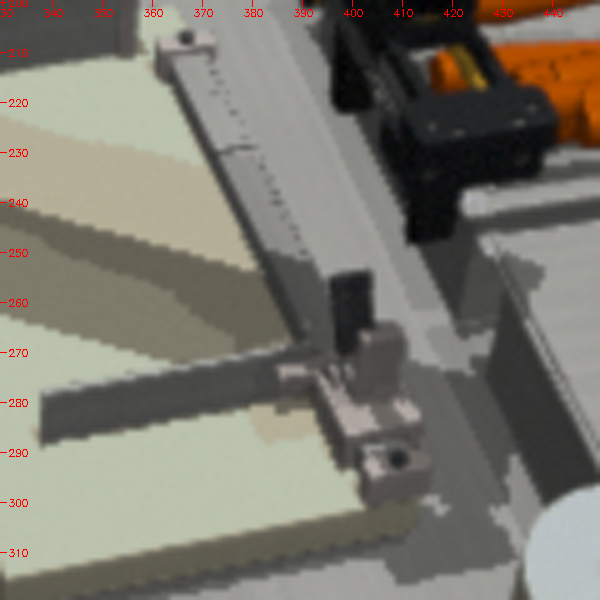

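Emit:
arm_command(motion=[[[0, 0.015, 0, 0, 0, 0, 1], [0, 0.04, 0, 0, 0, 0, 1], [0, 0.065, -0.0005, 0, 0, 0, 1], [0, 0.085, -0.0005, 0, 0, 0, 1], [0, 0.1, -0.0005, 0, 0, 0, 1], [0, 0.112, -0.0005, 0, 0, 0, 1], [0, 0.12, -0.0005, 0, 0, 0, 1], [0, 0.124, -0.0005, 0, 0, 0, 1], [0, 0.124, -0.0005, 0, 0, 0, 1]]])

```text
time_s: 15.75
tcp_pos: [655.8, -122.8, 99.4]
orientation: [[0.034, -0.0, 0.999], [-0.999, -0.0, 0.034], [0.0, -1.0, -0.0]]
contact_force: [0.6, 0.2, -0.1]
width: 88.2
```

Run:
```python
from h import *
s=read_state(); print(s['time_s'],s['tcp_pos'].round(1),w2b(s['tcp_pos']),s['width'],s['contact_force'].round(1))
c=snap('side'); i=cv2.cvtColor(c['color'],cv2.COLOR_RGB2BGR); crop(i,330,200,450,320,5,'s10.png')
c=snap('top'); i=cv2.cvtColor(c['color'],cv2.COLOR_RGB2BGR); crop(i,290,165,390,265,6,'t10.png')
```

```text
15.75 [ 655.8 -122.8   99.4] [  97.91170556 -140.48675914] 88.15247632380189 [ 0.6  0.2 -0.1]
```

View pics/s10.png

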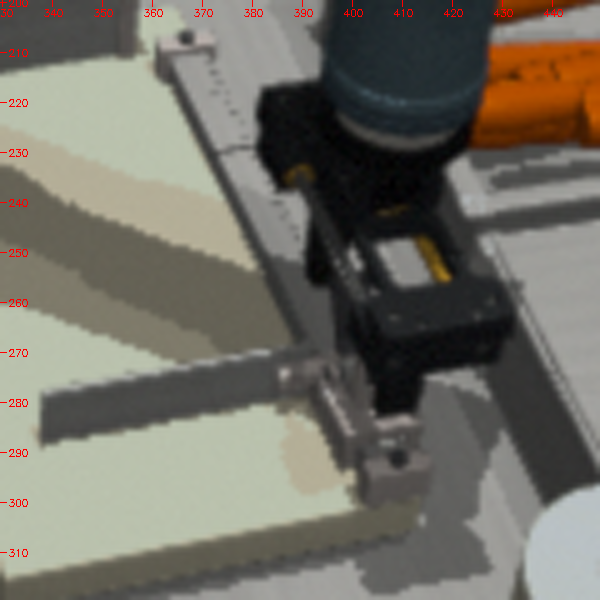

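View pics/t10.png

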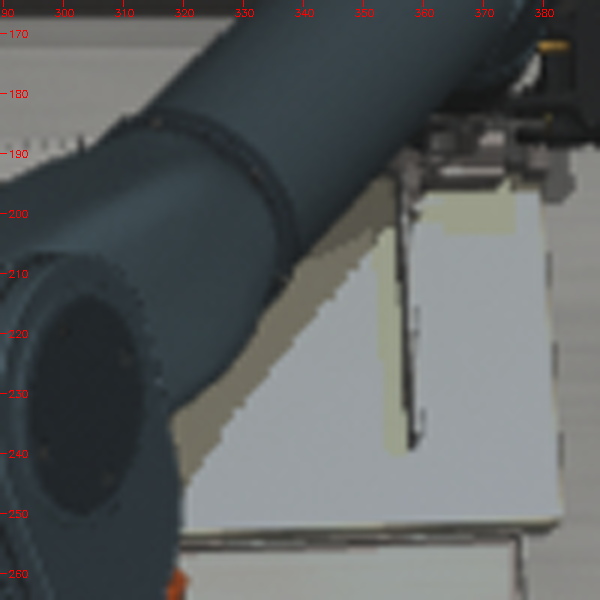

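Emit:
arm_command(motion=[[[-0.005, 0.001, 0, 0, 0, 0, 1], [-0.012, 0.001, 0, 0, 0, 0, 1], [-0.018, 0.001, 0, 0, 0, 0, 1], [-0.024, 0.001, 0, 0, 0, 0, 1], [-0.032, 0.001, 0, 0, 0, 0, 1], [-0.042, 0.001, 0, 0, 0, 0, 1], [-0.054, 0.001, 0, 0, 0, 0, 1], [-0.066, 0.001, 0, 0, 0, 0, 1], [-0.078, 0.001, 0, 0, 0, 0, 1], [-0.09, 0.001, 0, 0, 0, 0, 1], [-0.102, 0.001, 0, 0, 0, 0, 1], [-0.114, 0.001, 0, 0, 0, 0, 1], [-0.126, 0.001, 0, 0, 0, 0, 1], [-0.138, 0.001, 0, 0, 0, 0, 1], [-0.15, 0.001, 0, 0, 0, 0, 1], [-0.161, 0.001, 0, 0, 0, 0, 1], [-0.17, 0.001, 0, 0, 0, 0, 1], [-0.177, 0.001, 0, 0, 0, 0, 1], [-0.182, 0.001, 0, 0, 0, 0, 1], [-0.184, 0.001, 0, 0, 0, 0, 1]]])

```text
time_s: 17.52
tcp_pos: [649.4, 62.6, 98.4]
orientation: [[0.035, -0.001, 0.999], [-0.999, 0.0, 0.035], [-0.001, -1.0, -0.001]]
contact_force: [-0.1, -1.2, -1.2]
width: 88.2
```

Emit:
arm_command(motion=[[[0, 0, 0, 0, 0, 0, 1], [0, 0, 0, 0, 0, 0, 1]]])

```text
time_s: 17.68
tcp_pos: [649.8, 61.5, 98.7]
orientation: [[0.034, 0.0, 0.999], [-0.999, 0.0, 0.034], [-0.0, -1.0, 0.0]]
contact_force: [-0.4, -0.4, -0.3]
width: 88.2
```

Run:
```python
from h import *
s=read_state(); print(s['time_s'],s['tcp_pos'].round(1),w2b(s['tcp_pos']),s['width'],s['contact_force'].round(1))
c=snap('side'); i=cv2.cvtColor(c['color'],cv2.COLOR_RGB2BGR); crop(i,320,170,420,270,7,'s11.png')
c=snap('top'); i=cv2.cvtColor(c['color'],cv2.COLOR_RGB2BGR); crop(i,265,165,365,265,6,'t11.png')
```

```text
17.6833 [649.8  61.5  98.7] [98.26181725 43.92088026] 88.2163898873112 [-0.4 -0.4 -0.3]
```

View pics/s11.png

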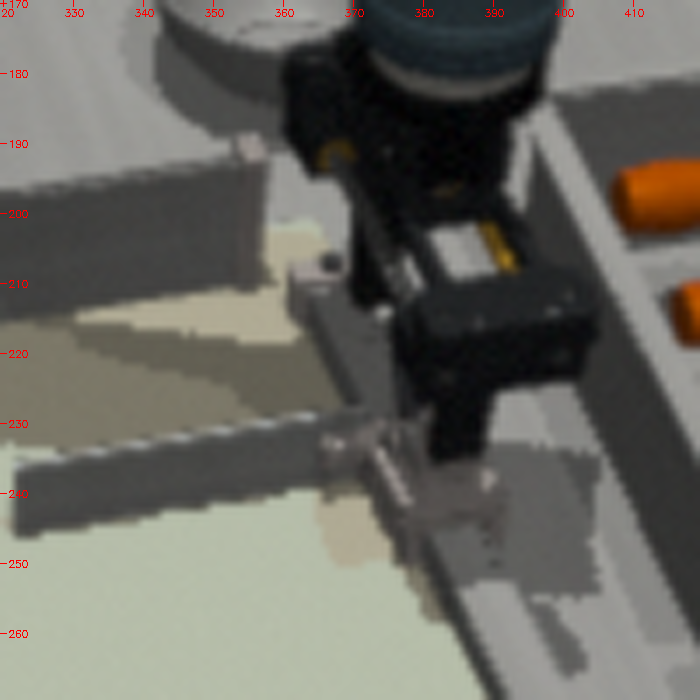

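View pics/t11.png

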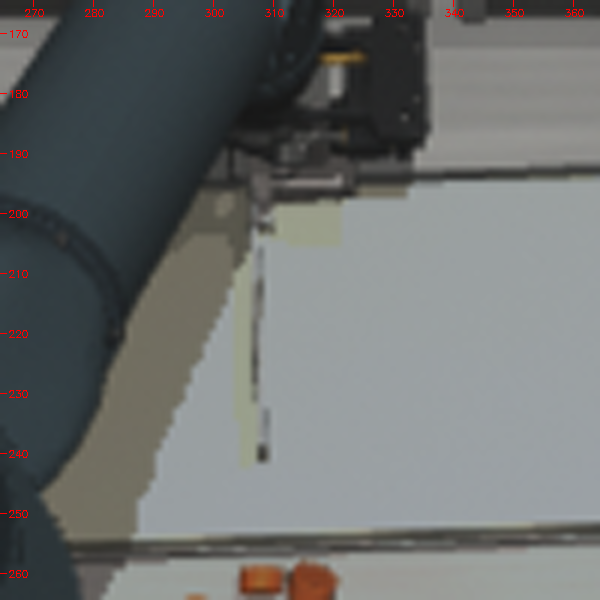

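Emit:
arm_command(motion=[[[0.003, 0, 0, 0, 0, 0, 1], [0.006, 0, 0, 0, 0, 0, 1], [0.006, -0.015, 0, 0, 0, 0, 1], [0.006, -0.045, 0, 0, 0, 0, 1], [0.006, -0.08, 0, 0, 0, 0, 1], [0.01, -0.11, -0.005, 0, 0, 0, 1], [0.03, -0.125, -0.015, 0, 0, 0, 1], [0.065, -0.125, -0.03, 0, 0, 0, 1], [0.1, -0.125, -0.045, 0, 0, 0, 1], [0.135, -0.125, -0.06, 0, 0, 0, 1], [0.17, -0.125, -0.075, 0, 0, 0, 1], [0.205, -0.125, -0.09, 0, 0, 0, 1], [0.24, -0.125, -0.11, 0, 0, 0, 1], [0.275, -0.125, -0.13, 0, 0, 0, 1], [0.3, -0.125, -0.145, 0, 0, 0, 1], [0.31, -0.125, -0.15, 0, 0, 0, 1], [0.31, -0.125, -0.15, 0, 0, 0, 1]]])

```text
time_s: 19.2
tcp_pos: [508.7, -257.1, 225.1]
orientation: [[0.028, 0.001, 1.0], [-1.0, -0.001, 0.028], [0.001, -1.0, 0.001]]
contact_force: [0.8, 0.3, 0.5]
width: 88.2
```

Run:
```python
from h import *
s=read_state(); print(s['time_s'],s['tcp_pos'].round(1),w2b(s['tcp_pos']),s['width'],s['contact_force'].round(1))
c=snap('side','side12.png'); i=cv2.cvtColor(c['color'],cv2.COLOR_RGB2BGR); crop(i,350,195,410,255,12,'s12.png')
c=snap('top','top12.png'); i=cv2.cvtColor(c['color'],cv2.COLOR_RGB2BGR); crop(i,280,170,330,220,12,'t12.png')
```

```text
19.2 [ 508.7 -257.1  225.1] [ -53.7525586  -269.65038237] 88.17800565276711 [0.8 0.3 0.5]
```

View pics/s12.png

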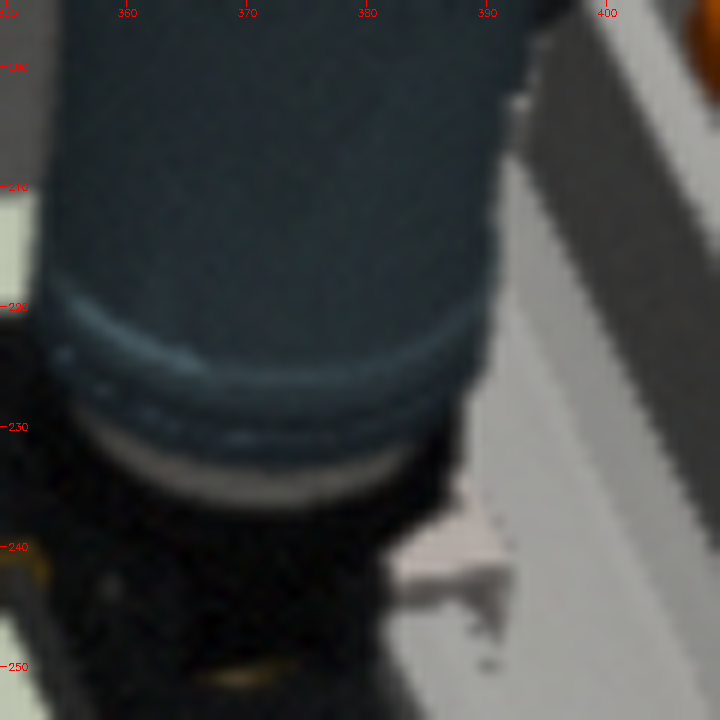

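View pics/t12.png

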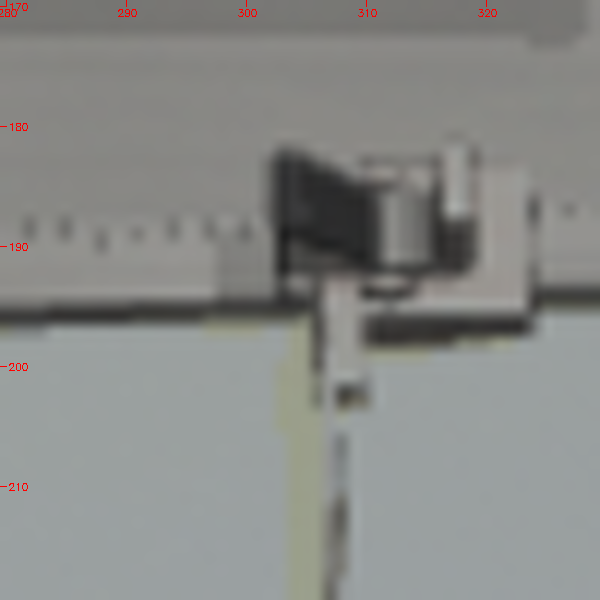

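Run:
```python
from h import *
c=read_camera('top')
g=lambda x,y,z:w2b(onz(c,280+x/12-.5,170+y/12-.5,z)).round(1)
print('line',g(282,240,65),g(283,295,65))
for z in (65,76,87): print(z,g(321,300,z),g(324,390,z), g(534,250,z), g(534,310,z))
print('lug top', g(441,180,128),g(476,180,128)); print('leg end',)
t=cv2.imread('pics/top12.png')
crop(t,285,180,335,250,8,'t13.png')
for y in (188,190,192,194): print(y,t[y,296:325].mean(1).astype(int))
for y in (196,199): print(y,t[y,296:325].mean(1).astype(int))
```

```text
line [102.5  53. ] [86.4 53.2]
65 [84.6 42.6] [58.3 42.6] [ 97.2 -17.5] [ 79.7 -16.9]
76 [81.2 42.6] [55.1 42.6] [ 93.7 -17.2] [ 76.3 -16.5]
87 [77.8 42.6] [51.9 42.5] [ 90.3 -16.8] [ 72.9 -16.2]
lug top [98.   8.9] [97.7 -0.6]
leg end
188 [139 122 143 139 123 139  98  50  52  50  43  43  44  43  46  74 133 124
 110  90  55  88  88  97 150 149 150 145 109]
190 [146 140 127 128 125 129 119  43  66  53  38  35  39  42  45  73 132 125
 111  92  49  54  59  91 151 151 151 148 133]
192 [144 141 124 124 125 125 115  44  71  70  68  75  71  68  56  61  82  69
  66  63  70  66  72 122 150 150 150 143 110]
194 [145 140 110 110 109 110 103  61  80  90  82 146 147 136  65  67  73  70
 102 146 146 147 149 150 150 150 150 142  76]
196 [ 72  89  90  90  89  90  87  87  90 105  81 139 152 145 106  80  76  78
  78  77  77  77  77  80  80  79  78  79 105]
199 [157 157 157 157 157 157 157 156 150 141  93 149 153 151 137 138 138 138
 139 140 146 148 151 152 152 156 156 158 158]
```

View pics/t13.png

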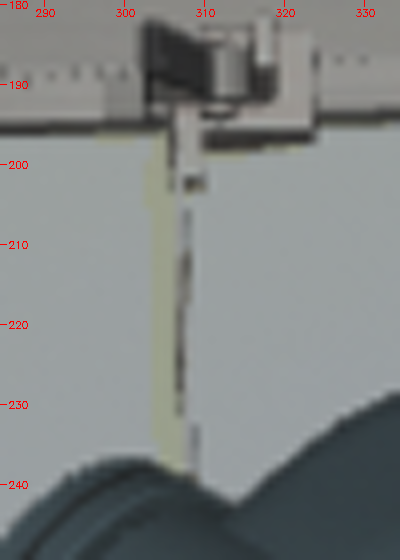

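Run:
```python
from h import *
s=read_state()
w=b2w(98,35)
print(w,rel([*w,225],-88.02,s))
```

```text
[649.83221649  52.56506605] [-0.299  -0.0007  0.1492 -0.0007  0.0024 -0.0011]
```

Emit:
arm_command(motion=[[[-0.012, 0, 0.006, 0, 0, 0, 1], [-0.04, 0, 0.02, 0, 0, 0, 1], [-0.075, 0, 0.037, 0, 0, 0, 1], [-0.11, 0, 0.055, 0, 0, 0, 1], [-0.145, 0, 0.072, 0, 0, 0, 1], [-0.18, 0, 0.09, 0, 0, 0, 1], [-0.215, 0, 0.107, 0, 0, 0, 1], [-0.25, 0, 0.125, 0, 0, 0, 1], [-0.278, 0, 0.139, 0, 0, 0, 1], [-0.293, 0, 0.146, 0, 0, 0, 1], [-0.299, 0, 0.149, 0, 0.002, 0, 1], [-0.299, 0, 0.149, 0, 0.002, 0, 1], [-0.299, 0, 0.149, 0, 0.002, 0, 1]]])

```text
time_s: 20.43
tcp_pos: [648.4, 48.8, 223.8]
orientation: [[0.031, -0.0, 1.0], [-1.0, -0.001, 0.031], [0.001, -1.0, -0.0]]
contact_force: [-0.3, -0.5, 0.3]
width: 87.9
```

Run:
```python
from h import *
s=read_state(); print(s['time_s'],s['tcp_pos'].round(1),w2b(s['tcp_pos']))
print(rel([*b2w(98,35),98],-88.02,s))
```

```text
20.4333 [648.4  48.8 223.8] [96.4587576  31.28293341]
[-0.0039  0.1258  0.0016  0.0005 -0.0034  0.0013]
```

Emit:
arm_command(motion=[[[-0.001, 0.015, 0.001, 0, -0.003, 0, 1], [-0.002, 0.045, 0.001, 0, -0.003, 0, 1], [-0.002, 0.075, 0.001, 0, -0.003, 0, 1], [-0.002, 0.1, 0.001, 0, -0.003, 0, 1], [-0.002, 0.116, 0.001, 0, -0.003, 0, 1], [-0.002, 0.124, 0.001, 0, -0.003, 0, 1], [-0.002, 0.126, 0.001, 0, -0.003, 0, 1], [-0.002, 0.126, 0.001, 0, -0.003, 0, 1], [-0.002, 0.126, 0.001, 0, -0.003, 0, 1]]])

```text
time_s: 21.18
tcp_pos: [650.9, 51.9, 99.1]
orientation: [[0.035, 0.002, 0.999], [-0.999, -0.0, 0.035], [0.0, -1.0, 0.002]]
contact_force: [0.3, -0.7, -0.2]
width: 88.4
```

Run:
```python
from h import *
s=read_state(); print(s['time_s'],s['tcp_pos'].round(1),w2b(s['tcp_pos']),s['contact_force'].round(1))
print(rel([*b2w(98,54.3),98],-88.02,s))
```

```text
21.1833 [650.9  51.9  99.1] [99.06799019 34.31111509] [ 0.3 -0.7 -0.2]
[-0.02    0.0011 -0.0011 -0.0022  0.0006  0.0001]
```

Emit:
arm_command(motion=[[[-0.002, 0, -0.001, 0, 0, 0, 1], [-0.005, 0, -0.001, 0, 0, 0, 1], [-0.008, 0, -0.001, 0, 0, 0, 1], [-0.011, 0, -0.001, 0, 0, 0, 1], [-0.0135, 0, -0.001, 0, 0, 0, 1], [-0.0155, 0, -0.001, 0, 0, 0, 1], [-0.017, 0, -0.001, 0, 0, 0, 1], [-0.018, 0, -0.001, 0, 0, 0, 1], [-0.019, 0, -0.001, 0, 0, 0, 1], [-0.0195, 0, -0.001, 0, 0, 0, 1], [-0.02, 0, -0.001, 0, 0, 0, 1], [-0.02, 0, -0.001, 0, 0, 0, 1], [-0.02, 0, -0.001, 0, 0, 0, 1]]])

```text
time_s: 22.27
tcp_pos: [648.3, 72.4, 97.7]
orientation: [[0.036, 0.0, 0.999], [-0.999, 0.0, 0.036], [-0.0, -1.0, 0.0]]
contact_force: [-0.2, -0.6, 1.9]
width: 88.1
```

Run:
```python
from h import *
s=read_state(); print(s['time_s'],s['tcp_pos'].round(1),w2b(s['tcp_pos']),s['width'],s['contact_force'].round(1))
c=snap('top','top14.png'); i=cv2.cvtColor(c['color'],cv2.COLOR_RGB2BGR); crop(i,285,180,335,250,8,'t14.png')
for y in (194,195,196,197,198,199,200,201): print(y,i[y,296:325].mean(1).astype(int))
```

```text
22.2667 [648.3  72.4  97.7] [97.12245811 54.89066429] 88.14401812230071 [-0.2 -0.6  1.9]
194 [55 67 62 63 63 63 60 56 85 86 83 65 53 49 50 60 71 70 71 70 71 71 71 71
 69 60 52 52 52]
195 [ 45  47  46  45  46  46  46  56 100  90  90  86  86  96 125 125 126 126
 126 125 126 119  73  73  75  57  50  50  52]
196 [51 58 58 58 58 58 57 59 94 91 88 71 60 66 74 74 77 71 70 69 69 65 50 52
 56 77 99 98 99]
197 [ 77  79  82  99  95  79  76  71  86  92  88  61  47  52  50  51  51  50
  50  49  47  45  46  46  51  80 106 106 107]
198 [ 85 101 102 105 102  82  81  74  83  77  75  71  61  62  63  62  61  63
  69  69  69  68  68  68  75 102 106 107 114]
199 [ 83  89 105 105 101  83  81  75  88  73  74  90 137 137 137 138 137 137
 138 137 138 138 139 146 146 149 149 149 151]
200 [ 82  87 105 102  87  82  79  68  92  89  99 141 149 149 148 149 149 149
 149 149 149 150 150 157 158 156 157 157 156]
201 [ 83  83  87  87  82  83  80  68  98  99 117 152 149 149 149 149 149 149
 149 149 150 149 150 157 157 157 157 157 157]
```

View pics/t14.png

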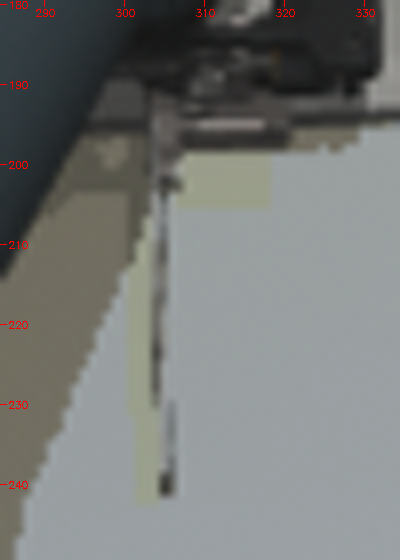

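Run:
```python
from h import *
for f in ('top0','top12'):
    t=cv2.imread(f'pics/{f}.png').mean(2)
    for y in (188,190,192,194): 
        r=t[y,297:310]; print(f,y,r.astype(int)); 
c=read_camera('top')
for y in (188,192): 
    r=cv2.imread('pics/top0.png').mean(2)[y,300:307]; d=np.clip(np.median(r)-r-8,0,None); u=300+(d*np.arange(7)).sum()/d.sum(); print(y,u,w2b(onz(c,u,y,65)))
for u in (303.0,303.5): print(u,w2b(onz(c,u,198,76)))
print(read_state()['time_s'])
```

```text
top0 188 [121 142 138 122 143 134  84 144 140 122 143 142 140]
top0 190 [142 147 147 143 148 138  80 149 148 146 150 148 145]
top0 192 [142 143 143 144 144 134  77 144 144 144 144 145 144]
top0 194 [141 125 125 125 125 116  67  89 106 106 105 105 105]
top12 188 [122 143 139 123 139  98  50  52  50  43  43  44  43]
top12 190 [140 127 128 125 129 119  43  66  53  38  35  39  42]
top12 192 [141 124 124 125 125 115  44  71  70  68  75  71  68]
top12 194 [140 110 110 109 110 103  61  80  90  82 146 147 136]
188 302.958904109589 [107.80820048  53.03012439]
192 302.9672131147541 [93.72801507 53.40948677]
303.0 [69.36834158 53.81044882]
303.5 [69.31281916 52.14367651]
22.3667
```

Emit:
arm_command(motion=[[[0.001, 0, 0.0005, 0, 0, 0, 0.96], [0.0025, 0, 0.001, 0, 0, 0, 0.92], [0.0045, 0, 0.001, 0, 0, 0, 0.88], [0.0065, 0, 0.001, 0, 0, 0, 0.84], [0.0085, 0, 0.001, 0, 0, 0, 0.8], [0.0105, 0, 0.001, 0, 0, 0, 0.76], [0.012, 0, 0.001, 0, 0, 0, 0.72], [0.0135, 0, 0.001, 0, 0, 0, 0.68], [0.0135, 0, 0.001, 0, 0, 0, 0.68], [0.0135, 0, 0.001, 0, 0, 0, 0.68]]], force=20)

```text
time_s: 23.2
tcp_pos: [649.8, 58.8, 97.8]
orientation: [[0.035, 0.0, 0.999], [-0.999, 0.0, 0.035], [-0.0, -1.0, 0.0]]
contact_force: [0.0, 0.7, 0.7]
width: 60.1
```

Run:
```python
from h import *
s=read_state(); b=w2b(s['tcp_pos']); print(s['time_s'],s['tcp_pos'].round(1),b,s['width'],s['contact_force'].round(1),'face',b[1]-s['width']/2)
c=snap('top','top15.png'); i=cv2.cvtColor(c['color'],cv2.COLOR_RGB2BGR)
for y in (195,199,200,201): print(y,i[y,299:309].mean(1).astype(int))
c=snap('side'); i=cv2.cvtColor(c['color'],cv2.COLOR_RGB2BGR); crop(i,310,170,410,260,7,'s15.png')
```

```text
23.2 [649.8  58.8  97.8] [98.17074566 41.25887579] 60.14633879910989 [0.  0.7 0.7] face 11.185706389593133
195 [36 44 46 50 71 94 89 89 80 55]
199 [82 83 82 81 75 69 73 72 73 79]
200 [82 82 83 82 77 81 90 85 64 82]
201 [ 82  83  83  82  78  92  98 103  69  82]
```

View pics/s15.png

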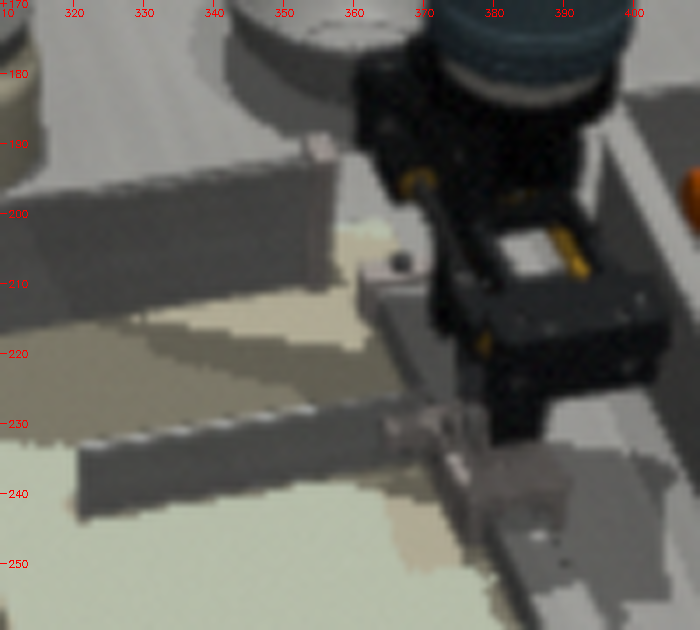

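Emit:
arm_command(motion=[[[0.001, 0, 0, 0, 0, 0, 0.66], [0.002, 0, 0, 0, 0, 0, 0.636], [0.003, 0, 0, 0, 0, 0, 0.614], [0.004, 0, 0, 0, 0, 0, 0.59], [0.005, 0, 0, 0, 0, 0, 0.568], [0.006, 0, 0, 0, 0, 0, 0.545], [0.007, 0, 0, 0, 0, 0, 0.523], [0.007, 0, 0, 0, 0, 0, 0.523], [0.007, 0, 0, 0, 0, 0, 0.523]]], force=35)

```text
time_s: 24.05
tcp_pos: [650.0, 51.7, 97.7]
orientation: [[0.035, 0.0, 0.999], [-0.999, -0.0, 0.035], [0.0, -1.0, 0.0]]
contact_force: [-0.7, -0.1, 0.1]
width: 46.1
```

Run:
```python
from h import *
s=read_state(); b=w2b(s['tcp_pos']); print(s['time_s'],s['tcp_pos'].round(1),b,s['width'],s['contact_force'].round(1),'face',b[1]-s['width']/2)
c=snap('top','top16.png'); i=cv2.cvtColor(c['color'],cv2.COLOR_RGB2BGR); crop(i,285,180,335,250,8,'t16.png')
for y in (195,199,200,201): print(y,i[y,299:309].mean(1).astype(int))
```

```text
24.05 [650.   51.7  97.7] [98.13615722 34.15180668] 46.12165749066442 [-0.7 -0.1  0.1] face 11.090977932679813
195 [38 35 34 44 54 84 74 88 81 65]
199 [65 83 82 81 77 95 74 73 74 79]
200 [ 80  82  83  81  79 105  89  88  86  82]
201 [ 82  82  83  81  76  95  98 108 102  83]
```

View pics/t16.png

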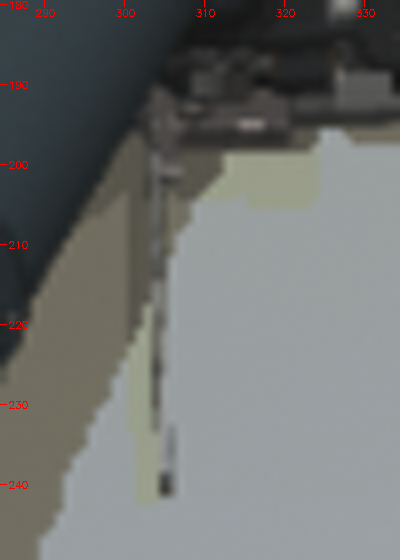

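Emit:
arm_command(motion=[[[0.001, 0, 0, 0, 0, 0, 0.5], [0.002, 0, 0, 0, 0, 0, 0.477], [0.003, 0, 0, 0, 0, 0, 0.455], [0.004, 0, 0, 0, 0, 0, 0.432], [0.005, 0, 0, 0, 0, 0, 0.41], [0.006, 0, 0, 0, 0, 0, 0.387], [0.007, 0, 0, 0, 0, 0, 0.364], [0.008, 0, 0, 0, 0, 0, 0.341], [0.008, 0, 0, 0, 0, 0, 0.32], [0.008, 0, 0, 0, 0, 0, 0.3], [0.008, 0, 0, 0, 0, 0, 0.25], [0.008, 0, 0, 0, 0, 0, 0.25]]], force=35)

```text
time_s: 25.1
tcp_pos: [650.4, 41.4, 97.8]
orientation: [[0.034, 0.001, 0.999], [-0.999, -0.003, 0.034], [0.003, -1.0, 0.001]]
contact_force: [1.7, -5.8, 0.0]
width: 27.3
```

Run:
```python
from h import *
s=read_state(); b=w2b(s['tcp_pos']); print(s['time_s'],s['tcp_pos'].round(1),b,s['width'],s['contact_force'].round(1),'face',b[1]-s['width']/2)
c=snap('top','top17.png'); i=cv2.cvtColor(c['color'],cv2.COLOR_RGB2BGR); crop(i,285,180,335,250,8,'t17.png')
for y in (195,199,200,201): print(y,i[y,299:309].mean(1).astype(int))
c=snap('side'); i=cv2.cvtColor(c['color'],cv2.COLOR_RGB2BGR); crop(i,240,170,410,320,4.5,'s17.png')
```

```text
25.1 [650.4  41.4  97.8] [98.17330249 23.77600673] 27.32494232528778 [ 1.7 -5.8  0. ] face 10.113535562456313
195 [45 43 40 38 39 60 70 70 70 66]
199 [40 36 42 78 80 68 57 76 90 79]
200 [38 40 65 82 82 81 67 90 94 83]
201 [ 37  48  81  83  83  87  75 108 107  83]
```

View pics/t17.png

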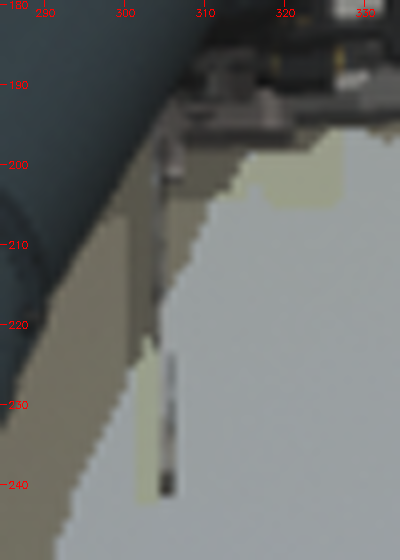

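View pics/s17.png

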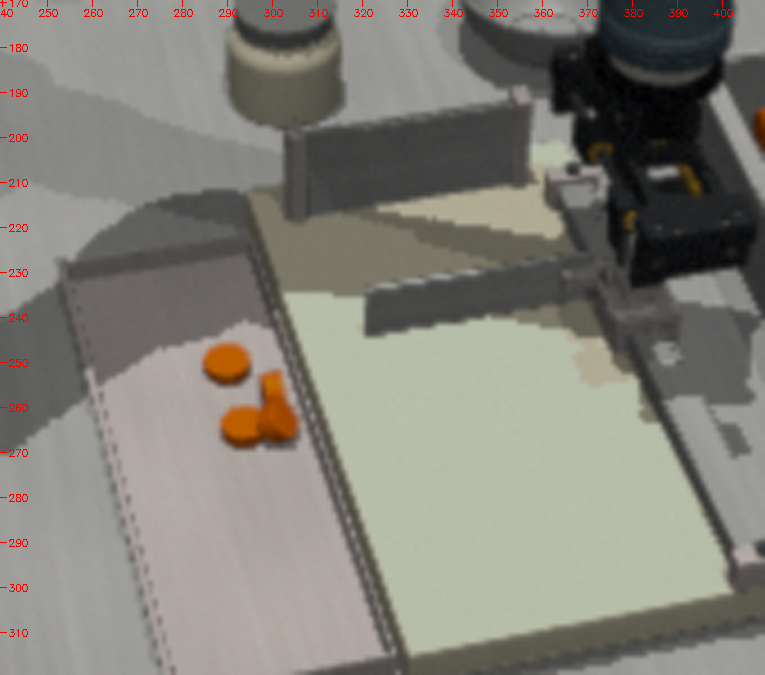

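Run:
```python
from h import *
c=read_camera('top')
for f in ('top14','top15','top16','top17'):
    t=cv2.imread(f'pics/{f}.png').astype(float).mean(2)
    p=t[238:241,296:314].mean(0); d=np.clip(150-p,0,None); u=296+(d*np.arange(18)).sum()/d.sum()
    q=t[232:237,300:312].mean(0); print(f,u.round(2), p[5:14].astype(int), q.astype(int))
s=read_state();print(s['time_s'],s['tcp_pos'],s['width'],s['contact_force'])
```

```text
top14 305.4 [156 150 151 144  96 101 157 158 158] [157 156 150 150 150 143 127 158 157 157 158 158]
top15 304.6 [152 150 147 126 104 150 157 158 158] [156 150 150 141  86 140 157 157 157 158 157 157]
top16 305.28 [156 151 150 143  98 118 157 157 158] [156 154 150 147 135 145 133 157 157 157 157 157]
top17 305.38 [156 150 150 142  86  95 157 157 157] [157 156 150 150 146 121 110 157 157 157 157 157]
25.25 [650.41568947  41.40218615  97.88091711] 27.30518018591458 [ 0.95357049 -6.42284771 -1.07527001]
```

Emit:
arm_command(motion=[[[0, 0, 0, 0, 0, 0, 0.25], [0, 0, 0, 0, 0, 0, 0.25], [0, 0, 0, 0, 0, 0, 0.25], [0, 0, 0, 0, 0, 0, 0.25]]])

```text
time_s: 25.58
tcp_pos: [650.4, 41.4, 97.8]
orientation: [[0.034, 0.001, 0.999], [-0.999, -0.003, 0.034], [0.003, -1.0, 0.001]]
contact_force: [0.4, -6.1, -0.6]
width: 27.6
```

Run:
```python
from h import *
d=read_camera('side'); c=read_camera('top')
print('side leg end top', w2b(onz(d,320.6,233.9,87)),' bottom', w2b(onz(d,240+366/4.5-.5,170+335/4.5-.5,47)))
S=lambda x,y:(290+x/4-.5,180+y/4-.5)
print('init leg end top', w2b(onz(d,*S(192,396),87)),w2b(onz(d,*S(192,437),47)))
# lever / hand closeup
i=cv2.cvtColor(read_camera('side')['color'],cv2.COLOR_RGB2BGR); crop(i,355,190,415,250,12,'s18.png')
i=cv2.cvtColor(c['color'],cv2.COLOR_RGB2BGR); crop(i,285,170,345,220,12,'t18.png')
```

```text
side leg end top [-71.48848387  50.60369982]  bottom [-69.97173809  50.83749457]
init leg end top [ -71.65717004 -126.01998066] [ -70.16120443 -126.48665817]
```

View pics/s18.png

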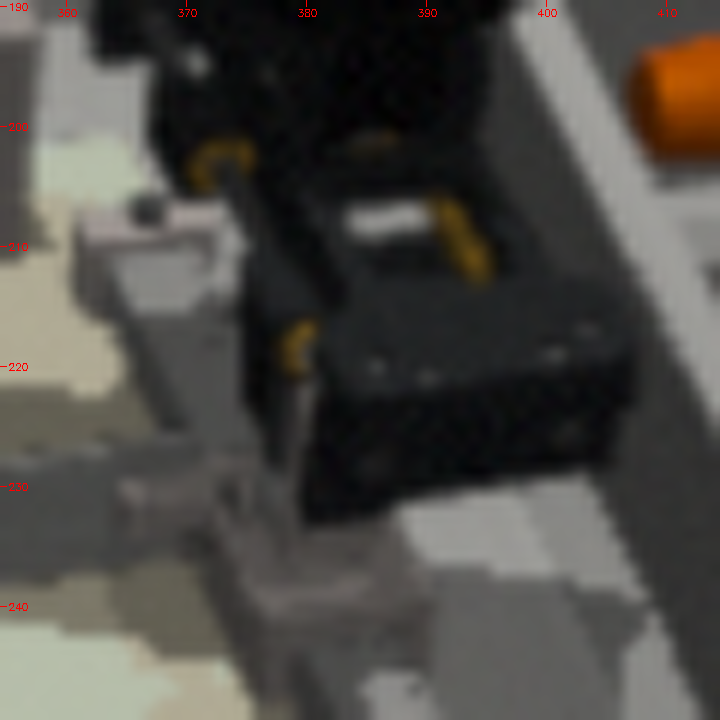

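View pics/t18.png

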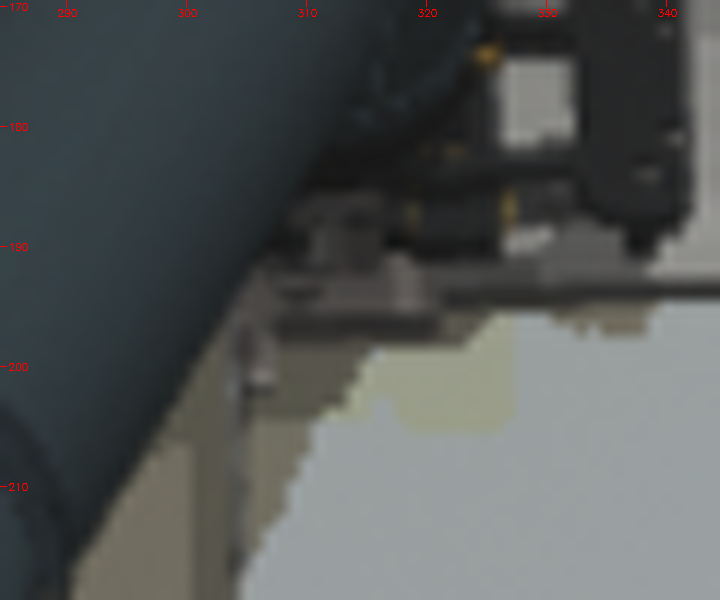

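Run:
```python
from h import *
c=snap('side','side19.png'); a=cv2.imread('pics/side0.png')
# scraper patch shift vs side8 and bystander patches vs start (phase correlation)
b=cv2.imread('pics/side19.png')
for n,(x0,y0,x1,y1) in dict(scraper=(310,335,390,400),peeler=(372,325,430,352),tub=(285,160,320,198),roll=(420,295,490,395),knife=(320,430,480,480),carrots=(240,130,320,170)).items():
    sh,r=cv2.phaseCorrelate(cv2.cvtColor(a[y0:y1,x0:x1],6).astype(np.float32),cv2.cvtColor(b[y0:y1,x0:x1],6).astype(np.float32)); print(n,np.round(sh,2),round(r,2))
s=read_state();print(s['time_s'],s['tcp_pos'].round(1),s['width'],s['contact_force'].round(1),np.abs(s['qd']).max())
```

```text
scraper [0.29 0.34] 1.02
peeler [-0.    0.49] 0.97
tub [ 0.08 -0.01] 1.02
roll [ 0.03 -0.04] 1.0
knife [-0.07  0.01] 0.99
carrots [-0.19 -0.12] 0.7
25.7833 [650.4  41.4  97.9] 27.142107791626742 [ 0.3 -6.   0.3] 0.14348909750159633
```

View pics/side19.png

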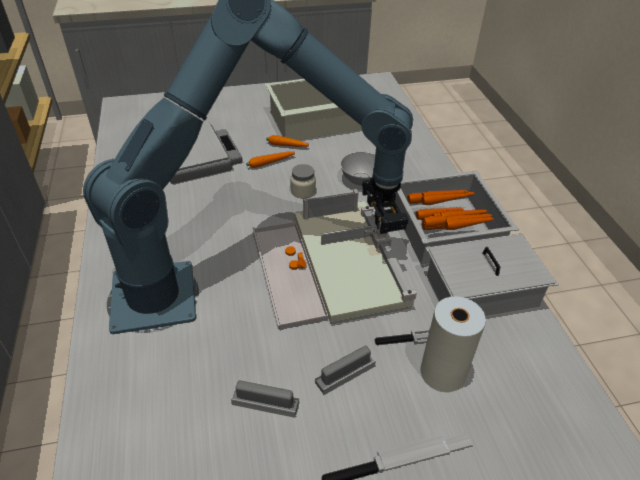

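The final view shows the offcuts in the tray around (295,260), the scraper standing on the bench at (345,368), and the hand holding the stop at (385,215). The bystanders show no movement.

```bash
python3 -c "
from bench import close_job; print(close_job())"
```

```text
the job is handed in; nothing more can be done
None
```

I did the whole job and handed it in at about 25.8 s. `close_job` reports no verdict, so the results below are from my own checks.

- **Scraping:** I used the scraper that started farthest from the base. One sweep put all four offcuts in the tray. Two lie flat, and the other two lean or overlap near the board wall. I judged their heights from the picture only.
- **Scraper:** It is upright on the bench, back at its starting spot and let go.
- **Stop position:** I pushed the stop to the line by its lug with the lever open. After clamping, its end measures between 0 and about 2 mm short of the line, against a limit of 5 mm. The checks disagree by 1–2 mm because the gripper hid the line itself. The stop also moved about 2 mm forward and back while I closed the jaws.
- **Lever:** It is shut. The jaws read about 27 mm, where 29 mm is expected over the lug and a fully shut lever. I take that difference as the pads giving under the squeeze.
- **Hold:** The hand still grips the lug with a 35 N grip setting, with a steady 6 N sideways force from the cam drag.
- **Bystanders:** The tub, roll, knife and peeler matched the starting picture to within half a pixel. The carrot match was weaker but showed no shift. I checked the bowl by eye only.

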